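Press the glued bar cartons

TASK

Slide the clamp's jaw open by its knob, well clear of the carton in it, and lift that carton out. Tuck it and every other bar carton lying loose on the bench one on top of another under the weighted arm of the pressing stand: each flat, in line with the bed and pushed home against the back stop. Slide the empty clamp's jaw shut again and leave the bowl, the bottle and the pot where they are.

Things in the scene. Friction and masses are not known exactly. Their poses are not given: they have to be found in the camera images.
- stand: pressing stand, steel, fixed; origin on the bench under the centre of a carton that is home; x points along the bed to the back stop, z up. Bed 50 mm wide, 12 mm high, from x = -65 mm, open in front and at both sides (cartons overhang it 3 mm a side). Behind the stop, at x = 105 mm, two guide rods 144 mm tall carry the weighted arm, which reaches over the far half of the bed
- stop (a point): the back stop, two upright steel fingers 14 mm wide, 19 mm either side of the middle, top 101 mm above the bench; this point is midway on their front faces at bed height (stand x = 70.5 mm); axes as the stand
- bed (a point): point on the top of the stand's bed, at the stand's origin, 12 mm above the bench; axes as the stand
- foot (a point): underside of the weighted arm where its flat part begins, above the stand's origin; axes as the stand. White nylon bar 22 mm wide, 10 mm thick, slippery, flat from here to the rods; before here an upturned toe rises at 28 degrees to 25 mm higher, 45 mm nearer. A carton's end pushed level against the toe lifts the arm, which then lies on the carton
- press (a joint): height of the weighted arm along its rods, m: 0 = down on its own stop, underside 1 mm above the bed; up to 0.08. It weighs 0.3 kg (3 N) and always slides down by itself; n cartons under it give about 0.016 n - 0.001
- clamp: flap clamp, aluminium, fixed; origin on the bench under the centre of the carton it holds; x along its bed from the fixed jaw to the sliding jaw, z up. Bed 46 mm wide, 12 mm high, x = -100 to 190 mm; fixed jaw at x = -90 to -70.5 mm, 60 mm wide, 30 mm high. Sides of the carton stand free
- jaw (a joint): opening of the clamp's sliding jaw, m: 0 = shut (its face at clamp x = 70.5 mm, against a carton's end flap), grows along clamp x to 0.050; moves with about 2.5 N of friction and stays where it is left. The jaw is white, 28 mm long, 60 mm wide, its top 38.5 mm above the bench
- knob (a point): point to grip on the sliding jaw's knob, an upright black cylinder 22 mm in diameter, standing from 38.5 to 82.5 mm above the bench; this point is on its axis, 66.5 mm above the bench
- carton0: glued bar carton, plain rigid kraft box with a white paper band round its middle, 140 x 56 x 16 mm (its x, y, z), about 120 g; origin at the centre of its underside, z up, x along its length; either end may go first. Starts flat in the clamp on its bed (underside 12 mm up), between the jaws, its x along the clamp's
- carton1: glued bar carton, plain rigid kraft box with a white paper band round its middle, 140 x 56 x 16 mm (its x, y, z), about 120 g; origin at the centre of its underside, z up, x along its length; either end may go first. Starts flat on the bench; not there in some starts
- carton2: glued bar carton, plain rigid kraft box with a white paper band round its middle, 140 x 56 x 16 mm (its x, y, z), about 120 g; origin at the centre of its underside, z up, x along its length; either end may go first. Starts flat on the bench; not there in some starts
- carton3: glued bar carton, plain rigid kraft box with a white paper band round its middle, 140 x 56 x 16 mm (its x, y, z), about 120 g; origin at the centre of its underside, z up, x along its length; either end may go first. Starts flat on the bench; not there in some starts
- bowl: bystander: steel bowl, 100 mm across, 50 mm high; origin at the centre of its underside
- bottle: bystander: white bottle with a red cap, 60 mm across, 170 mm high; origin at the centre of its underside
- pot: bystander: open white pot with two black handles, 120 mm across without them, 100 mm high; origin at the centre of its underside
There are look-alikes about, which are no part of the job. What is shaped like the carton1 but blue, purple or yellow is not meant.

How it is judged:
On the way, in this order (a step that is already met when the one before it is completed fails the run):
1. the jaw is opened at least 15 mm with the carton still lying in the clamp (value of joint jaw above 0.015 m and distance between carton0 and clamp below 0.045 m and z of carton0 in the frame of clamp below 0.018 m), for 0.1 s.
2. that carton has been taken out of the clamp (more than 100 mm from it) (distance between carton0 and clamp above 0.1 m), for 0.1 s.
At the end, for the whole second after the job is handed in: Every carton present lies flat (within 5 degrees) at rest under the weighted arm's flat part, its far end within 14 mm of the back stop, within 15 mm of the bed's middle line and 8 degrees of its direction; the clamp's jaw is shut to within 6 mm (x of carton0 in the frame of stand between -0.014 and 0.014 m and y of carton0 in the frame of stand between -0.015 and 0.015 m and z of each of carton0, carton1, carton2, carton3 in the frame of foot below -0.01 m and z of each of carton0, carton1, carton2, carton3 in the frame of bed above -0.005 m and angle between each of carton0, carton1, carton2, carton3's own z axis and vertical below 0.09 rad and angle between the x axis of each of carton0, carton1, carton2, carton3 and the x axis of stand, either way round below 0.14 rad and linear speed of each of carton0, carton1, carton2, carton3 below 0.02 m/s and x of carton1 in the frame of stand between -0.014 and 0.014 m and y of carton1 in the frame of stand between -0.015 and 0.015 m and x of carton2 in the frame of stand between -0.014 and 0.014 m and y of carton2 in the frame of stand between -0.015 and 0.015 m and x of carton3 in the frame of stand between -0.014 and 0.014 m and y of carton3 in the frame of stand between -0.015 and 0.015 m and value of joint jaw below 0.006 m); the robot touches nothing.
It fails at once if the bowl is shifted more than 30 mm or tipped (distance of bowl from where it was at the start of the episode above 0.03 m or angle between bowl's own z axis and vertical above 0.3 rad).
It fails at once if the bottle is shifted more than 30 mm or tipped (distance of bottle from where it was at the start of the episode above 0.03 m or angle between bottle's own z axis and vertical above 0.3 rad).
It fails at once if the pot is shifted more than 30 mm or tipped (distance of pot from where it was at the start of the episode above 0.03 m or angle between pot's own z axis and vertical above 0.3 rad).
Of carton1, carton2, carton3 only 2 to 3 are there at a start; the rules pass over those that are not, and their reading is None.
At some moment in a run one of carton1, carton2, carton3 may be knocked a few centimetres aside while the robot is not near it.
Once in a run the grip may slacken for a moment while it holds something.
It also fails if it takes over 210 s, if anything falls off the work surface, if the arm or the gripper's body presses on something with over 40 N, if the wrist force passes 120 N, or if a joint passes its speed limit or range.

ROBOT

A 6-joint arm with a two-finger parallel gripper is mounted at the origin on the work surface. World frame = base frame: x ahead of the robot, y to its left, z up, the work surface at z = 0. Lengths are in m, angles in rad, forces in N, time in s.
With the tool pointing down it reaches from about 0.25 to 0.725 m from the base axis. Payload 9.7 kg.
Tool frame: the origin (TCP) lies midway between the tips of the shut fingers; the grasp point (between the pads) lies 19 mm behind it (robot.hold_point_z is the distance from the TCP to the grasp point, in m); z points along the fingers, y is the line along which they close (so a half turn about z gives the same grasp; the last joint's range is limited). The gripper opens to 85 mm and grips with 20 to 120 N. Pads are 22 mm wide; open, the fingers measure 114 mm over their backs; the gripper's body (76 mm by 85 mm) begins 54 mm behind the grasp point. The pads swing forward as they close: fully open they stand 13 mm farther back than shut.
Start: joints at [-1.226, 0.087, 0.176, 1.66, 0, 1.571], TCP at [0.186, -0.518, 0.231] pointing down, gripper open.
Joint ranges: [-3.13, 3.13], [-0.85, 1.81], [-1.15, 1.24], [-2.2, 2.28], [-1.44, 1.52], [-3.14, 3.14]. Speed limits (rad/s): [2.22, 2.22, 2.57, 3.14, 3.14, 3.14].

INTERFACE

Orientations are given as a 3x3 rotation matrix whose columns are the frame's x, y, z axes.
In Python, from plant import robot, optics, look_for, pinpoint gives the robot as it stands.
- The arm moves only by the shell command python3 -m jog 'ROWS' [FORCE]. ROWS is a JSON object of lists of equal length, an entry for each row: "slide": the shift along the tool's x, y, z each as a share of 0.5 m, from -1 to 1, a list of three; "angular": the turn, a rotation vector about the tool's x, y, z each as a share of 1.5 rad, from -1 to 1, a list of three; "fingers": the opening, from -1 (shut) to 1 (fully open). In form: {"slide": [[tx, ty, tz], ...], "angular": [[rx, ry, rz], ...], "fingers": [fingers, ...]}. A call has exactly 8 rows; each row shifts and turns the commanded pose from where the row before left it, along the tool's axes as they then stand; what a row does not reach is not made up. A row lasts 1/12 s, in which the tool goes at most 41.7 mm and 7.16 degrees, less where a joint would pass 70% of its speed; a pose out of reach is approached as far as the arm can. A call with a number of a shift or a turn outside -1 to 1 is refused whole. A call with a gripper value outside its range is refused whole. The fingers move at their own pace and stop on an object; FORCE is the grip in N (left out, the last holds). Time passes only in rows, so rows that do not move let the fingers close, or fill a call up. It gives the time, the measured TCP pose, the force, the opening and the grip force at its end, in the units of the state.
- robot.read_state(): the state, without advancing time (a new reading comes with each control period).
- optics.capture(name): name is "scene" or "side" or "wrist"; returns a dict with "pixels" (420x560x3 uint8, red, green, blue), "fx", "fy", "cx", "cy" (pixels), "D" ([k1, k2, p1, p2, k3] as OpenCV has them; the pictures are not rectified), "world_to_cam" (4x4, takes a point from world to camera coordinates); the wrist camera has in their place "tool_from_camera" (4x4, takes a point from camera to tool coordinates, whose origin is the TCP and whose axes are the flange's). Camera axes: x right, y up, looking along -z (the intrinsics and any distortion apply to the point x, -y, -z); pixel columns grow to the right and rows downward; lengths in m; the calibration is good to about 2 mm. A picture is of the moment at which its call begins: read the wrist's pose just before it. There is no depth.
- robot.job_done(): hands the job in; it is judged then, once.
Trained networks look in a picture, given as the dict that the camera call returned (one of the last four; its "shot" number tells which), for a name from the list of things; names that differ only in an ending like _2 or _b are one class to them, and where a whole thing is asked for, a point or a joint stands for the part that bears it (a point fixed in the world has none). Each returns a list of dicts, best first, with "score" (0 to 1); they miss things now and then, are a little off and sometimes report something else, mostly with a low value. They report only what shows in the picture. A call takes as long as a camera call. They do not tell look-alikes from the thing itself.
- look_for(target, picture): "point" ([column, row] in pixels, amid what is visible of it).
- pinpoint(target, picture): "point" ([column, row] in pixels: a listed point, or the origin of a listed thing).
The state is a dict: "t": time; "qpos": joint angles; "joint_vel": joint speeds; "effort": joint torques, N m; "position": TCP position; "ee_rot": TCP orientation; "contact_force": force on the tool from outside, world axes, zero at the start; "moment": the same for the moment, N m; "gripper_width": finger opening in m; "gripper_force": force on a finger pad.
Only numpy, scipy, OpenCV 4.12 (cv2) and the standard library are available. Lean on these libraries where they do the work, as an engineer would, in place of code of your own. Each camera call takes 0.05 s, during which the arm holds its last target. There are 200 camera calls.

## Working session

There is one attempt and no reset: what is moved stays moved. The work goes in short steps, Python scripts to look and compute and a shell command to move; the robot and the scene stay as the last step left them, time stands still between calls to the robot, and variables do not carry over. Pictures are saved under pics/ and viewed, at most 14 in all, crops included, and the job is handed in when it is done.

```bash
ls; mkdir -p pics
cat > h.py <<'E'
import numpy as np, cv2, json
from plant import robot, optics, look_for, pinpoint
def snap(n,save=None):
    s=robot.read_state(); p=optics.capture(n)
    if 'world_to_cam' in p: W=np.array(p['world_to_cam'])
    else:
        T=np.eye(4);T[:3,:3]=s['ee_rot'];T[:3,3]=s['position']
        W=np.linalg.inv(T@np.array(p['tool_from_camera']))
    p['W']=W
    if save: cv2.imwrite(f'pics/{save}.png',cv2.cvtColor(np.array(p['pixels']),cv2.COLOR_RGB2BGR))
    return p
def K(p): return np.array([[p['fx'],0,p['cx']],[0,p['fy'],p['cy']],[0,0,1.]])
def ray(p,px):
    u=cv2.undistortPoints(np.array([[px]],float),K(p),np.array(p['D'],float))[0,0]
    R=p['W'][:3,:3]; c=-R.T@p['W'][:3,3]
    return c,R.T@np.array([u[0],-u[1],-1.])
def at(p,px,z):
    c,d=ray(p,px); return c+d*(z-c[2])/d[2]
def proj(p,X):
    X=np.atleast_2d(X)@p['W'][:3,:3].T+p['W'][:3,3]
    return cv2.projectPoints(X*[1,-1,-1],np.zeros(3),np.zeros(3),K(p),np.array(p['D'],float))[0][:,0]
def st():
    s=robot.read_state(); print('t',round(s['t'],2),'p',np.round(s['position'],4),'w',round(s['gripper_width'],4),'gf',np.round(s['gripper_force'],1),'F',np.round(s['contact_force'],1),'\nq',np.round(s['qpos'],3)); print(np.round(s['ee_rot'],3).tolist()); return s
E
python3 - <<'E'
from h import *
st()
for n in('scene','side','wrist'):
    p=snap(n,n+'0'); print(n,p['fx'],np.round(-p['W'][:3,:3].T@p['W'][:3,3],3),p['D'])
    for t,z in [('stand',0),('stop',.012),('bed',.012),('foot',.013),('clamp',0),('knob',.0665),('carton0',.012),('carton1',0),('bowl',0),('bottle',0),('pot',0)]:
        print(t,[(np.round(d['point']).tolist(),round(d['score'],2),np.round(at(p,d['point'],z)[:2],3).tolist()) for d in pinpoint(t,p)[:5]])
a=[cv2.imread(f'pics/{n}0.png') for n in('scene','side')]
E
```

```text
pics
t 0.0 p [ 0.1858 -0.5174  0.2306] w 0.0858 gf 0.0 F [-0.2  0.5  0.6] 
q [-1.226  0.087  0.175  1.66   0.     1.571]
[[0.941, 0.338, -0.0], [0.338, -0.941, 0.001], [0.0, -0.001, -1.0]]
scene 397.477127378945 [1.432 0.113 0.71 ] [0.00709629 0.         0.         0.         0.        ]
stand [([371.0, 248.0], 0.57, [0.541, 0.262])]
stop [([363.0, 260.0], 0.67, [0.612, 0.236])]
bed [([372.0, 246.0], 0.69, [0.546, 0.263])]
foot [([371.0, 249.0], 0.84, [0.563, 0.259])]
clamp [([190.0, 227.0], 0.83, [0.529, -0.267]), ([306.0, 226.0], 0.68, [0.467, 0.072]), ([370.0, 249.0], 0.53, [0.545, 0.26])]
knob [([182.0, 228.0], 0.61, [0.619, -0.251])]
carton0 [([366.0, 192.0], 0.88, [0.26, 0.257]), ([285.0, 316.0], 0.77, [0.832, 0.056]), ([310.0, 225.0], 0.72, [0.476, 0.085]), ([264.0, 257.0], 0.69, [0.64, -0.025]), ([260.0, 224.0], 0.64, [0.498, -0.061])]
carton1 [([366.0, 192.0], 0.88, [0.239, 0.26]), ([285.0, 316.0], 0.77, [0.822, 0.055]), ([310.0, 225.0], 0.72, [0.46, 0.084]), ([264.0, 257.0], 0.69, [0.627, -0.027]), ([260.0, 224.0], 0.64, [0.482, -0.064])]
bowl [([431.0, 241.0], 0.93, [0.481
[... 553 characters left out ...]
.0], 0.82, [0.276, -0.156]), ([362.0, 181.0], 0.81, [0.406, -0.413]), ([306.0, 221.0], 0.75, [0.48, -0.056]), ([260.0, 218.0], 0.66, [0.627, -0.004])]
carton1 [([339.0, 308.0], 0.95, [0.24, 0.257]), ([374.0, 221.0], 0.82, [0.28, -0.175]), ([362.0, 181.0], 0.81, [0.412, -0.436]), ([306.0, 221.0], 0.75, [0.488, -0.072]), ([260.0, 218.0], 0.66, [0.637, -0.02])]
bowl [([224.0, 322.0], 0.64, [0.473, 0.43])]
bottle [([312.0, 169.0], 0.8, [0.633, -0.447])]
pot [([171.0, 307.0], 0.77, [0.626, 0.45])]
wrist 316.57585916149 [ 0.26  -0.492  0.374] [-0.04803291  0.          0.          0.          0.        ]
stand []
stop []
bed []
foot []
clamp []
knob []
carton0 []
carton1 []
bowl []
bottle []
pot []
```

View pics/scene0.png

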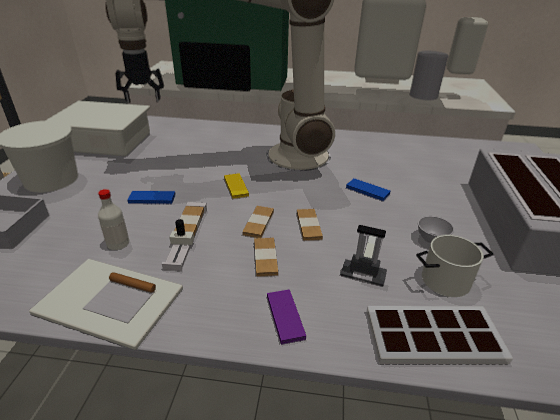

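View pics/side0.png

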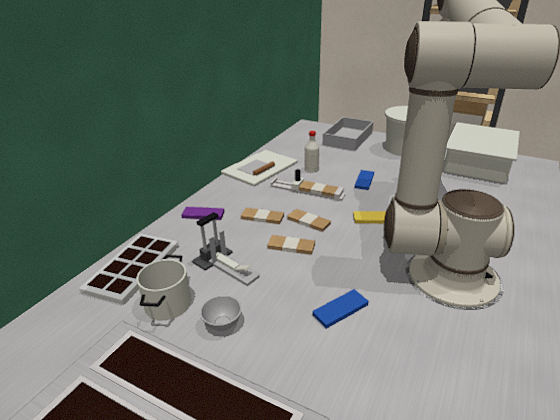

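Three kraft cartons with a white band lie loose, at scene (259,221), (309,223) and (265,256). A fourth is in the clamp at (192,217). The blue (151,197 and 368,189), yellow (236,185) and purple (286,316) boxes are look-alikes. The stand is at (368,255), open towards the robot. I'll move to an overview pose for the wrist camera.

```bash
R='x'; python3 -m jog '{"slide":[[0.05,-0.05,-0.016],[0.05,-0.05,-0.016],[0.05,-0.05,-0.016],[0.05,-0.05,-0.016],[0.05,-0.05,-0.016],[0.05,-0.05,-0.016],[0.05,-0.05,-0.016],[0.05,-0.05,-0.016]],"angular":[[0,0,0],[0,0,0],[0,0,0],[0,0,0],[0,0,0],[0,0,0],[0,0,0],[0,0,0]],"fingers":[1,1,1,1,1,1,1,1]}'
python3 -m jog '{"slide":[[0.05,-0.05,-0.016],[0.05,-0.05,-0.016],[0.05,-0.05,-0.016],[0.05,-0.05,-0.016],[0.05,-0.05,-0.016],[0.05,-0.05,-0.016],[0.05,-0.05,-0.016],[0.05,-0.05,-0.016]],"angular":[[0,0,0],[0,0,0],[0,0,0],[0,0,0],[0,0,0],[0,0,0],[0,0,0],[0,0,0]],"fingers":[1,1,1,1,1,1,1,1]}'
python3 -m jog '{"slide":[[0,0,0],[0,0,0],[0,0,0],[0,0,0],[0,0,0],[0,0,0],[0,0,0],[0,0,0]],"angular":[[0,0,0.046],[0,0,0.046],[0,0,0.046],[0,0,0.046],[0,0,0.046],[0,0,0],[0,0,0],[0,0,0]],"fingers":[1,1,1,1,1,1,1,1]}'
python3 - <<'E'
from h import *
st()
p=snap('wrist','w1')
for t,z in [('stop',.012),('bed',.012),('foot',.013),('clamp',0),('knob',.0665),('carton1',0),('bowl',0),('bottle',0),('pot',0)]:
    print(t,[(np.round(d['point']).tolist(),round(d['score'],2),np.round(at(p,d['point'],z)[:2],3).tolist()) for d in pinpoint(t,p)[:6]])
E
```

```text
t: 2.47
position: [0.3067, -0.2602, 0.2959]
ee_rot: [[0.941, 0.338, 0.001], [0.338, -0.941, -0.0], [0.0, 0.001, -1.0]]
contact_force: [0.5, -1.0, -0.7]
gripper_width: 0.0853
gripper_force: 0.0
t: 3.13
position: [0.4274, -0.0041, 0.3599]
ee_rot: [[0.941, 0.338, 0.001], [0.338, -0.941, -0.0], [0.001, 0.0, -1.0]]
contact_force: [0.6, -1.1, 0.1]
gripper_width: 0.0856
gripper_force: 0.0
t: 3.8
position: [0.4271, -0.006, 0.3593]
ee_rot: [[1.0, 0.002, 0.0], [0.002, -1.0, -0.0], [0.0, 0.0, -1.0]]
contact_force: [0.3, 0.3, 0.5]
gripper_width: 0.0853
gripper_force: 0.0
t 3.8 p [ 0.4271 -0.006   0.3593] w 0.0853 gf 0.0 F [0.3 0.3 0.5] 
q [-0.014 -0.115  0.234  1.92  -0.     3.126]
[[1.0, 0.002, 0.0], [0.002, -1.0, -0.0], [0.0, 0.0, -1.0]]
stop [([101.0, 20.0], 0.8, [0.624, 0.242])]
bed [([98.0, 77.0], 0.61, [0.549, 0.258]), ([457.0, 90.0], 0.54, [0.531, -0.274]), ([99.0, 22.0], 0.46, [0.623, 0.245])]
foot [([96.0, 77.0], 0.76, [0.549, 0.259]), ([224.0, 129.0], 0.38, [0.472, 0.074])]
clamp [([480.0, 15.0], 0.49, [0.636, -0.299])]
knob [([481.0, 19.0], 0.76, [0.615, -0.262])]
carton1 [([221.0, 127.0], 0.95, [0.474, 0.08]), ([540.0, 174.0], 0.92, [0.403, -0.446]), ([285.0, 11.0], 0.88, [0.635, -0.017]), ([129.0, 260.0], 0.62, [0.244, 0.258]), ([323.0, 127.0], 0.59, [0.474, -0.077]), ([97.0, 76.0], 0.18, [0.552, 0.265])]
bowl [([4.0, 130.0], 0.8, [0.474, 0.434])]
bottle []
pot []
```

View pics/w1.png

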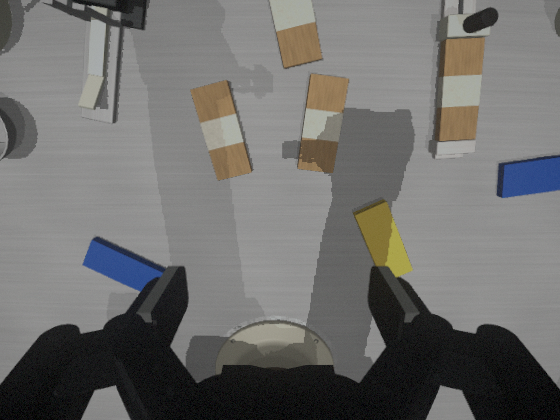

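Cartons confirmed in the wrist picture: (221,130), (323,122), (295,25), and in the clamp (462,90). Joint 6 is near its limit, so I'll use the half-turned grasp yaw everywhere.

```bash
python3 -m jog '{"slide":[[0.043,0.035,0],[0.043,0.035,0],[0.043,0.035,0],[0.043,0.035,0],[0.043,0.035,0],[0.043,0.035,0],[0.043,0.035,0],[0.043,0.035,0]],"angular":[[0,0,0],[0,0,0],[0,0,0],[0,0,0],[0,0,0],[0,0,0],[0,0,0],[0,0,0]],"fingers":[1,1,1,1,1,1,1,1]}' >/dev/null
python3 -m jog '{"slide":[[0,0,0],[0,0,0],[0,0,0],[0,0,0],[0,0,0],[0,0,0],[0,0,0],[0,0,0]],"angular":[[0,0,-0.083],[0,0,-0.083],[0,0,-0.083],[0,0,-0.083],[0,0,-0.083],[0,0,-0.083],[0,0,-0.083],[0,0,-0.083]],"fingers":[1,1,1,1,1,1,1,1]}' >/dev/null
python3 -m jog '{"slide":[[0,0,0],[0,0,0],[0,0,0],[0,0,0],[0,0,0],[0,0,0],[0,0,0],[0,0,0]],"angular":[[0,0,-0.083],[0,0,-0.083],[0,0,-0.083],[0,0,-0.083],[0,0,-0.083],[0,0,-0.083],[0,0,-0.083],[0,0,-0.083]],"fingers":[1,1,1,1,1,1,1,1]}' >/dev/null
python3 -m jog '{"slide":[[0,0,0],[0,0,0],[0,0,0],[0,0,0],[0,0,0],[0,0,0],[0,0,0],[0,0,0]],"angular":[[0,0,-0.083],[0,0,-0.083],[0,0,-0.083],[0,0,-0.083],[0,0,-0.083],[0,0,-0.083],[0,0,-0.083],[0,0,-0.083]],"fingers":[1,1,1,1,1,1,1,1]}'
python3 - <<'E'
from h import *
st()
p=snap('wrist','w2')
for t,z in [('stop',.012),('bed',.012),('foot',.013),('clamp',0),('knob',.0665),('carton1',0),('bowl',0),('bottle',0),('pot',0)]:
    print(t,[(np.round(d['point']).tolist(),round(d['score'],2),np.round(at(p,d['point'],z)[:2],3).tolist()) for d in pinpoint(t,p)[:6]])
E
```

```text
t: 6.97
position: [0.5992, -0.146, 0.3591]
ee_rot: [[-0.989, 0.147, -0.0], [0.147, 0.989, 0.0], [0.0, 0.0, -1.0]]
contact_force: [0.2, 0.0, -0.2]
gripper_width: 0.0855
gripper_force: 0.0
t 6.97 p [ 0.5992 -0.146   0.3591] w 0.0855 gf 0.0 F [ 0.2  0.  -0.2] 
q [-0.239  0.376  0.781  1.976 -0.    -0.091]
[[-0.989, 0.147, -0.0], [0.147, 0.989, 0.0], [0.0, 0.0, -1.0]]
stop [([523.0, 134.0], 0.63, [0.616, 0.239])]
bed [([537.0, 87.0], 0.83, [0.548, 0.256])]
foot [([536.0, 93.0], 0.55, [0.556, 0.255])]
clamp []
knob [([197.0, 185.0], 0.91, [0.611, -0.264]), ([191.0, 127.0], 0.31, [0.531, -0.254])]
carton1 [([65.0, 59.0], 0.97, [0.405, -0.438]), ([416.0, 45.0], 0.94, [0.466, 0.077]), ([350.0, 167.0], 0.84, [0.632, -0.034]), ([193.0, 125.0], 0.72, [0.53, -0.269]), ([407.0, 269.0], 0.68, [0.832, 0.053]), ([314.0, 70.0], 0.56, [0.479, -0.075])]
bowl [([535.0, 90.0], 0.53, [0.552, 0.262]), ([110.0, 200.0], 0.48, [0.628, -0.436])]
bottle [([109.0, 204.0], 0.58, [0.634, -0.44])]
pot []
```

View pics/w2.png

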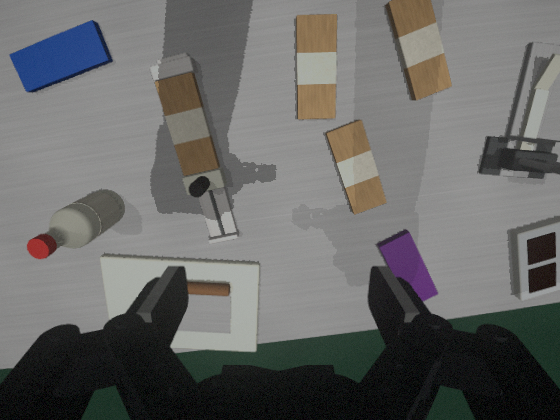

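The wrist view shows the clamp carton at (188,120) and the knob at (199,186). The loose kraft cartons are at (316,66), (419,47) and (356,167), and the stand is at the right edge (530,140). Next I'll fit box silhouettes for accurate poses.

```bash
cat >> h.py <<'E'
from scipy.optimize import minimize
def kraft(p):
    h=cv2.cvtColor(np.array(p['pixels']),cv2.COLOR_RGB2HSV)
    m=((h[...,0]>=7)&(h[...,0]<=19)&(h[...,1]>85)&(h[...,2]>40)).astype(np.uint8)
    return cv2.morphologyEx(m,cv2.MORPH_OPEN,np.ones((3,3),np.uint8))
def fit(p,x,y,yaw,z0=0.,dim=(.14,.056,.016)):
    """pose of a carton near x,y,yaw whose underside is at z0"""
    def corners(v,g=0):
        c,s=np.cos(v[2]),np.sin(v[2])
        return np.array([[v[0]+c*a-s*b,v[1]+s*a+c*b,z] for a in(-dim[0]/2-g,dim[0]/2+g) for b in(-dim[1]/2-g,dim[1]/2+g) for z in(z0,z0+dim[2])])
    def sil(v,g=0):
        im=np.zeros((420*2,560*2),np.uint8); q=(proj(p,corners(v,g))*2).astype(np.float32)
        cv2.fillConvexPoly(im,cv2.convexHull(np.round(q*8).astype(np.int32)),1,shift=3); return im
    k=cv2.resize(kraft(p),None,fx=2,fy=2,interpolation=cv2.INTER_NEAREST)&sil((x,y,yaw),.018)
    pts=cv2.findNonZero(k)
    m=np.zeros_like(k); cv2.fillConvexPoly(m,cv2.convexHull(pts),1)
    f=lambda v:float(np.count_nonzero(m^sil((v[0],v[1],v[2]*5))))
    v0=[x,y,yaw/5]; S=np.array([v0]+[np.array(v0)+d for d in np.diag([.008,.008,.03])])
    r=minimize(f,v0,method='Nelder-Mead',options=dict(initial_simplex=S,xatol=1e-5,fatol=1))
    return np.round([r.x[0],r.x[1],r.x[2]*5],4),round(r.fun/np.count_nonzero(m),3)
E
python3 - <<'E'
from h import *
p=snap('wrist')
for n,px,yaw,z in(('clamp',(188,120),-.17,.012),('B',(316,66),0,0),('C',(356,167),.2,0),('A',(419,47),.2,0)):
    g=at(p,px,z+.016); print(n,np.round(g[:2],3),*[x for x in [fit(p,g[0],g[1],yaw,z)]])
E
```

```text
clamp [ 0.521 -0.267] (array([ 0.5306, -0.2709,  0.0839]), np.float64(0.04))
B [ 0.477 -0.072] (array([ 0.4817, -0.0667, -0.03  ]), np.float64(0.204))
C [ 0.631 -0.028] (array([ 0.6317, -0.0266,  0.2265]), np.float64(0.116))
A [0.473 0.075] (array([0.4679, 0.0804, 0.2035]), np.float64(0.081))
```

```bash
cat >> h.py <<'E'
def go(x,y,z,yaw):
    s=robot.read_state(); R=np.array(s['ee_rot']); d=np.array([x,y,z])-s['position']
    dy=(yaw-np.arctan2(R[1,0],R[0,0])+np.pi)%(2*np.pi)-np.pi
    X=np.array([np.cos(yaw),np.sin(yaw),0]);Y=np.array([X[1],-X[0],0])
    t=np.array([d@X,d@Y,-d[2]])/.5
    print(f'turn z {-dy/1.5:.4f} ({abs(dy)/.125:.1f} rows); then slide',np.round(t,4),f'({np.linalg.norm(t)/.0834:.1f} rows), or now-axes',np.round(R.T@d/.5,4),'|p',np.round(s['position'],4),'tilt',np.round(R[2],3))
E
python3 - <<'E'
from h import *
go(.6148,-.2638,.12,np.pi+.084)
E
```

```text
turn z -0.1591 (1.9 rows); then slide [-0.0115 -0.2374  0.4786] (6.4 rows), or now-axes [-0.0673 -0.2279  0.4786] |p [ 0.5991 -0.146   0.3593] tilt [-0.  0. -1.]
```

```bash
python3 -m jog '{"slide":[[0,0,0],[0,0,0],[0,0,0],[0,0,0],[0,0,0],[-0.0115,-0.0795,0],[0,-0.079,0],[0,-0.079,0]],"angular":[[0,0,-0.053],[0,0,-0.053],[0,0,-0.053],[0,0,0],[0,0,0],[0,0,0],[0,0,0],[0,0,0]],"fingers":[1,1,1,1,1,1,1,1]}' >/dev/null
python3 -m jog '{"slide":[[0,0,0.06],[0,0,0.06],[0,0,0.06],[0,0,0.06],[0,0,0.06],[0,0,0.06],[0,0,0.06],[0,0,0.058]],"angular":[[0,0,0],[0,0,0],[0,0,0],[0,0,0],[0,0,0],[0,0,0],[0,0,0],[0,0,0]],"fingers":[1,1,1,1,1,1,1,1]}'
python3 - <<'E'
from h import *
for n in ('wrist','side'):
    p=snap(n,n+'3')
    print([(np.round(d['point']).tolist(),round(d['score'],2),np.round(at(p,d['point'],.0665)[:2],3).tolist()) for d in pinpoint('knob',p)[:3]])
    print(fit(p,.5306,-.2709,.084,.012))
go(.6148,-.2638,.0475,np.pi+.084)
E
```

```text
t: 8.85
position: [0.6148, -0.2638, 0.1223]
ee_rot: [[-0.997, -0.081, -0.0], [-0.081, 0.997, 0.0], [0.0, 0.0, -1.0]]
contact_force: [0.6, -0.1, 0.4]
gripper_width: 0.0853
gripper_force: 0.0
[([278.0, 225.0], 0.67, [0.613, -0.265]), ([80.0, 206.0], 0.4, [0.61, -0.399])]
(array([ 0.5294, -0.2707,  0.0733]), np.float64(0.007))
[([297.0, 174.0], 0.55, [0.61, -0.254]), ([317.0, 193.0], 0.29, [0.484, -0.155])]
(array([ 0.5305, -0.2652,  0.0769]), np.float64(0.137))
turn z -0.0006 (0.0 rows); then slide [0.0004 0.0002 0.1542] (1.8 rows), or now-axes [0.0003 0.0002 0.1542] |p [ 0.615  -0.2639  0.1246] tilt [ 0.001  0.    -1.   ]
```

View pics/wrist3.png

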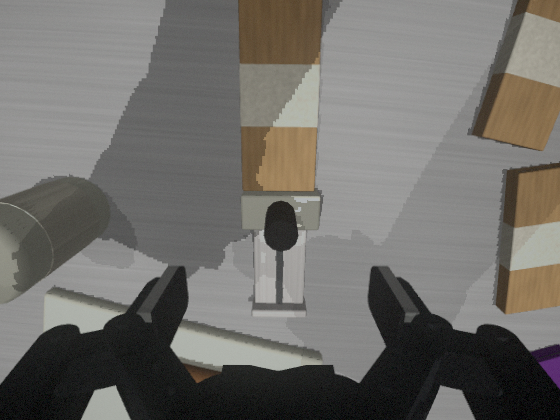

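The knob is at (281,225), midway between the fingers, and the bottle is well to the left. I'll descend and grip it.

```bash
python3 -m jog '{"slide":[[0,0,0.04],[0,0,0.04],[0,0,0.04],[0,0,0.03],[0,0,0],[0,0,0],[0,0,0],[0,0,0]],"angular":[[0,0,0],[0,0,0],[0,0,0],[0,0,0],[0,0,0],[0,0,0],[0,0,0],[0,0,0]],"fingers":[1,1,1,1,1,-1,-1,-1]}' 40
python3 -m jog '{"slide":[[0,0,0],[0,0,0],[0,0,0],[0,0,0],[0,0,0],[0,0,0],[0,0,0],[0,0,0]],"angular":[[0,0,0],[0,0,0],[0,0,0],[0,0,0],[0,0,0],[0,0,0],[0,0,0],[0,0,0]],"fingers":[-1,-1,-1,-1,-1,-1,-1,-1]}' 40
```

```text
t: 9.72
position: [0.6164, -0.2644, 0.0516]
ee_rot: [[-0.996, -0.084, 0.003], [-0.084, 0.996, -0.001], [-0.003, -0.002, -1.0]]
contact_force: [0.1, -0.0, 0.7]
gripper_width: 0.0517
gripper_force: 0.0
t: 10.38
position: [0.6157, -0.262, 0.0505]
ee_rot: [[-0.996, -0.086, 0.001], [-0.086, 0.996, 0.003], [-0.002, 0.003, -1.0]]
contact_force: [-1.5, 10.3, 7.2]
gripper_width: 0.0208
gripper_force: 39.6
```

```bash
python3 -m jog '{"slide":[[-0.012,0,0],[-0.012,0,0],[-0.012,0,0],[-0.012,0,0],[-0.012,0,0],[-0.012,0,0],[-0.012,0,0],[0,0,0]],"angular":[[0,0,0],[0,0,0],[0,0,0],[0,0,0],[0,0,0],[0,0,0],[0,0,0],[0,0,0]],"fingers":[-1,-1,-1,-1,-1,-1,-1,-1]}'
python3 - <<'E'
from h import *
st()
p=snap('wrist','w4'); print(fit(p,.5294,-.2707,.0733,.012))
E
```

```text
t: 11.05
position: [0.6585, -0.2588, 0.0505]
ee_rot: [[-0.996, -0.086, 0.002], [-0.086, 0.996, 0.002], [-0.002, 0.002, -1.0]]
contact_force: [2.3, 8.0, 7.0]
gripper_width: 0.0213
gripper_force: 39.6
t 11.05 p [ 0.6585 -0.2588  0.0505] w 0.0213 gf 39.6 F [2.3 8.  7. ] 
q [-0.376  0.469  0.293  1.394  0.002 -0.462]
[[-0.996, -0.086, 0.002], [-0.086, 0.996, 0.002], [-0.002, 0.002, -1.0]]
(array([ 0.5293, -0.2708,  0.0749]), np.float64(0.44))
```

```bash
python3 -m jog '{"slide":[[0,0,0],[0,0,0],[0,0,0],[0,0,0],[0,0,-0.05],[0,0,-0.06],[0,0,-0.06],[0,0,-0.06]],"angular":[[0,0,0],[0,0,0],[0,0,0],[0,0,0],[0,0,0],[0,0,0],[0,0,0],[0,0,0]],"fingers":[1,1,1,1,1,1,1,1]}'
python3 - <<'E'
from h import *
p=snap('wrist','w5'); f=fit(p,.5294,-.2707,.0733,.012);print(f)
print([(np.round(d['point']).tolist(),round(d['score'],2),np.round(at(p,d['point'],.0665)[:2],3).tolist()) for d in pinpoint('knob',p)[:3]])
x,y,a=f[0]; a=.0785; go(x-.04*np.cos(a),y-.04*np.sin(a),.012,np.pi+a)
E
```

```text
t: 11.77
position: [0.6565, -0.2605, 0.1651]
ee_rot: [[-0.996, -0.084, -0.001], [-0.084, 0.996, 0.0], [0.001, 0.0, -1.0]]
contact_force: [0.7, 0.5, 0.2]
gripper_width: 0.0853
gripper_force: 0.0
(array([ 0.5295, -0.2705,  0.0713]), np.float64(0.009))
[([278.0, 208.0], 0.77, [0.656, -0.261])]
turn z 0.0039 (0.0 rows); then slide [0.3386 0.0019 0.3166] (5.6 rows), or now-axes [0.341  0.0051 0.3141] |p [ 0.6585 -0.2613  0.1703] tilt [-0.007 -0.004 -1.   ]
```

```bash
python3 -m jog '{"slide":[[0.068,0,0],[0.068,0,0],[0.068,0,0],[0.068,0,0],[0.066,0,0],[0,0,0],[0,0,0],[0,0,0]],"angular":[[0,0,0.004],[0,0,0],[0,0,0],[0,0,0],[0,0,0],[0,0,0],[0,0,0],[0,0,0]],"fingers":[1,1,1,1,1,1,1,1]}'
python3 - <<'E'
from h import *
for i in range(3):
  p=snap('wrist'); f=fit(p,.5294,-.2707,.0733,.012);print(f)
  go(.4896,-.2737,.012,np.pi+.075)
E
```

```text
t: 12.53
position: [0.4887, -0.2741, 0.1639]
ee_rot: [[-0.997, -0.078, 0.001], [-0.078, 0.997, -0.0], [-0.001, -0.0, -1.0]]
contact_force: [0.4, 0.2, -0.2]
gripper_width: 0.0855
gripper_force: 0.0
(array([ 0.5326, -0.2705,  0.0718]), np.float64(0.025))
turn z 0.0025 (0.0 rows); then slide [-0.0009  0.0006  0.3036] (3.6 rows), or now-axes [-0.0008  0.0006  0.3036] |p [ 0.4892 -0.274   0.1638] tilt [-0. -0. -1.]
(array([ 0.5329, -0.2707,  0.0724]), np.float64(0.029))
turn z 0.0027 (0.0 rows); then slide [-0.0005  0.0004  0.3033] (3.6 rows), or now-axes [-5.000e-04  3.000e-04  3.033e-01] |p [ 0.4893 -0.2739  0.1636] tilt [-0.  0. -1.]
(array([ 0.533 , -0.2705,  0.0746]), np.float64(0.032))
turn z 0.0029 (0.0 rows); then slide [-5.000e-04  2.000e-04  3.031e-01] (3.6 rows), or now-axes [-5.000e-04  2.000e-04  3.031e-01] |p [ 0.4894 -0.2738  0.1636] tilt [ 0.  0. -1.]
```

```bash
python3 -m jog '{"slide":[[0,0,0.06],[0,0,0.06],[0,0,0.06],[0,0,0.06],[0,0,0.04],[0,0,0.023],[0,0,0],[0,0,0]],"angular":[[0,0,0],[0,0,0],[0,0,0],[0,0,0],[0,0,0],[0,0,0],[0,0,0],[0,0,0]],"fingers":[1,1,1,1,1,1,1,1]}'
python3 -m jog '{"slide":[[0,0,0],[0,0,0],[0,0,0],[0,0,0],[0,0,0],[0,0,0],[0,0,0],[0,0,0]],"angular":[[0,0,0],[0,0,0],[0,0,0],[0,0,0],[0,0,0],[0,0,0],[0,0,0],[0,0,0]],"fingers":[-1,-1,-1,-1,-1,-1,-1,-1]}' 60
python3 -m jog '{"slide":[[0,0,-0.02],[0,0,-0.03],[0,0,-0.04],[0,0,-0.05],[0,0,-0.06],[0,0,0],[0,0,0],[0,0,0]],"angular":[[0,0,0],[0,0,0],[0,0,0],[0,0,0],[0,0,0],[0,0,0],[0,0,0],[0,0,0]],"fingers":[-1,-1,-1,-1,-1,-1,-1,-1]}' 60
python3 - <<'E'
from h import *
go(.36,.2,.22,np.pi-.23)
p=snap('side','s5')
E
```

```text
t: 13.35
position: [0.489, -0.2738, 0.0126]
ee_rot: [[-0.997, -0.079, -0.0], [-0.079, 0.997, 0.0], [0.0, 0.0, -1.0]]
contact_force: [-0.4, 0.4, 1.1]
gripper_width: 0.0854
gripper_force: 0.0
t: 14.02
position: [0.4896, -0.2744, 0.0143]
ee_rot: [[-0.997, -0.079, 0.003], [-0.079, 0.997, -0.001], [-0.003, -0.002, -1.0]]
contact_force: [0.4, -0.3, 7.3]
gripper_width: 0.0548
gripper_force: 43.5
t: 14.68
position: [0.4884, -0.2738, 0.1122]
ee_rot: [[-0.997, -0.079, -0.0], [-0.079, 0.997, 0.0], [0.0, 0.0, -1.0]]
contact_force: [0.1, -0.7, -1.9]
gripper_width: 0.0544
gripper_force: 69.6
turn z 0.2058 (2.5 rows); then slide [ 0.4661  0.8642 -0.2155] (12.1 rows), or now-axes [ 0.1816  0.9649 -0.2155] |p [ 0.4884 -0.2738  0.1122] tilt [ 0.  0. -1.]
```

View pics/s5.png

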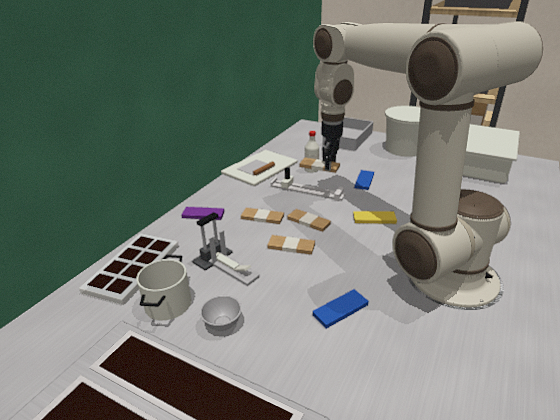

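Carton 0 is held level. I'll stage where the wrist camera can see the stand.

```bash
python3 -m jog '{"slide":[[-0.008,0.07,-0.035],[-0.008,0.07,-0.035],[-0.008,0.07,-0.035],[-0.008,0.07,-0.035],[-0.008,0.07,-0.035],[-0.008,0.07,-0.035],[-0.008,0.07,-0.035],[-0.008,0.07,-0.035]],"angular":[[0,0,0],[0,0,0],[0,0,0],[0,0,0],[0,0,0],[0,0,0],[0,0,0],[0,0,0]],"fingers":[-1,-1,-1,-1,-1,-1,-1,-1]}' >/dev/null
python3 -m jog '{"slide":[[-0.008,0.07,-0.035],[-0.008,0.07,-0.03],[-0.008,0.07,-0.03],[0,0,0],[0,0,0],[0,0,0],[0,0,0],[0,0,0]],"angular":[[0,0,0],[0,0,0],[0,0,0],[0,0,0.069],[0,0,0.069],[0,0,0.068],[0,0,0],[0,0,0]],"fingers":[-1,-1,-1,-1,-1,-1,-1,-1]}'
python3 - <<'E'
from h import *
for n in ('wrist','scene','side'):
  p=snap(n,n+'6')
  for t,z in [('stand',0),('stop',.012),('bed',.012),('foot',.013)]:
    print(n,t,[(np.round(d['point']).tolist(),round(d['score'],2),np.round(at(p,d['point'],z)[:2],3).tolist()) for d in pinpoint(t,p)[:2]])
E
```

```text
t: 16.07
position: [0.502, 0.1134, 0.2989]
ee_rot: [[-0.974, 0.225, -0.002], [0.225, 0.974, -0.0], [0.002, -0.001, -1.0]]
contact_force: [-0.8, -0.1, -1.4]
gripper_width: 0.054
gripper_force: 69.5
wrist stand [([383.0, 174.0], 0.67, [0.549, 0.256]), ([506.0, 93.0], 0.48, [0.475, 0.435])]
wrist stop [([380.0, 221.0], 0.76, [0.615, 0.238]), ([44.0, 236.0], 0.61, [0.525, -0.257])]
wrist bed [([385.0, 178.0], 0.6, [0.553, 0.254])]
wrist foot [([386.0, 177.0], 0.86, [0.551, 0.255]), ([380.0, 222.0], 0.31, [0.616, 0.239])]
scene stand []
scene stop [([363.0, 263.0], 0.95, [0.623, 0.236])]
scene bed [([370.0, 248.0], 0.59, [0.557, 0.256])]
scene foot [([370.0, 246.0], 0.63, [0.547, 0.257])]
side stand [([238.0, 273.0], 0.67, [0.545, 0.259])]
side stop [([219.0, 258.0], 0.65, [0.624, 0.238])]
side bed [([236.0, 269.0], 0.89, [0.549, 0.26])]
side foot [([235.0, 267.0], 0.94, [0.557, 0.254])]
```

View pics/wrist6.png

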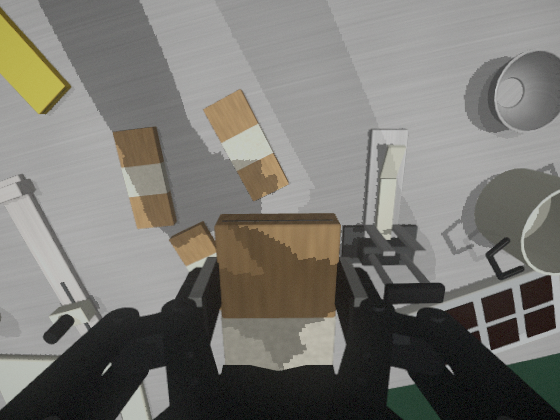

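Run:
```python
import cv2
i=cv2.imread('pics/wrist6.png')[110:260,340:460]; cv2.imwrite('pics/c6.png',cv2.resize(i,None,fx=4,fy=4,interpolation=cv2.INTER_NEAREST))
```

```text
(no output)
```

View pics/c6.png

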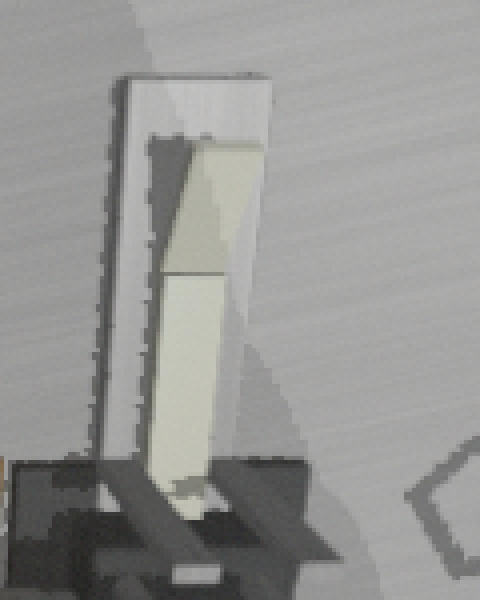

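Run:
```python
from h import *
p=snap('wrist'); st()
P=[at(p,q,.012)[:2] for q in((371.75,129.75),(407.5,129.75),(366,223.75),(398.5,223.75))]
print(np.round(P,4)); w=P[1]-P[0];print('width',np.linalg.norm(w),np.linalg.norm(P[3]-P[2]))
a=np.arctan2(*( (P[2]+P[3]-P[0]-P[1])[::-1])); fr=(P[0]+P[1])/2; u=np.array([np.cos(a),np.sin(a)])
print('yaw',a,'yaw from front',np.arctan2(-w[0],w[1]),'origin',fr+.065*u,'foot top',at(p,(388.5,178),.0235))
# held carton rel tool
```

```text
t 16.87 p [0.5022 0.1134 0.3   ] w 0.054 gf 69.5 F [-0.4  0.2 -0.6] 
q [ 0.222  0.04   0.262  1.793 -0.     0.452]
[[-0.974, 0.228, 0.0], [0.228, 0.974, 0.0], [-0.0, 0.0, -1.0]]
[[0.4843 0.2457]
 [0.495  0.2929]
 [0.6158 0.2184]
 [0.6269 0.2653]]
width 0.048387047007636734 0.04813649919213223
yaw -0.2054363185487175 yaw from front -0.2226152438285017 origin [0.55330787 0.25601912] foot top [0.55163944 0.25581764 0.0235    ]
```

```bash
cat >> h.py <<'E'
S=np.array([.552,.2565]); SY=-.215
def stand(x,z,y=0):
    c,s=np.cos(SY),np.sin(SY); go(S[0]+c*x-s*y,S[1]+s*x+c*y,z,np.pi+SY)
def where():
    s=robot.read_state(); d=np.array(s['position'][:2])-S; c,s_=np.cos(SY),np.sin(SY)
    print('in stand x %.4f y %.4f z %.4f yaw %.3f'%(c*d[0]+s_*d[1],-s_*d[0]+c*d[1],s['position'][2],np.arctan2(s['ee_rot'][1][0],s['ee_rot'][0][0])-np.pi-SY),'F',np.round(s['contact_force'],1),'w',s['gripper_width'],'gf',s['gripper_force'],'t',round(s['t'],1))
E
python3 -c "
from h import *
stand(-.18,.0155)"
```

```text
turn z -0.0102 (0.1 rows); then slide [0.3237 0.3009 0.5689] (8.6 rows), or now-axes [0.3283 0.296  0.5689] |p [0.5022 0.1134 0.3   ] tilt [-0.  0. -1.]
```

```bash
python3 -m jog '{"slide":[[0,0,0],[0.054,0.05,0],[0.054,0.05,0],[0.054,0.05,0],[0.054,0.05,0],[0.054,0.05,0],[0.054,0.05,0],[0,0,0]],"angular":[[0,0,-0.01],[0,0,0],[0,0,0],[0,0,0],[0,0,0],[0,0,0],[0,0,0],[0,0,0]],"fingers":[-1,-1,-1,-1,-1,-1,-1,-1]}' >/dev/null
python3 -m jog '{"slide":[[0,0,0.08],[0,0,0.08],[0,0,0.08],[0,0,0.08],[0,0,0.08],[0,0,0],[0,0,0],[0,0,0]],"angular":[[0,0,0],[0,0,0],[0,0,0],[0,0,0],[0,0,0],[0,0,0],[0,0,0],[0,0,0]],"fingers":[-1,-1,-1,-1,-1,-1,-1,-1]}' >/dev/null
python3 - <<'E'
from h import *
p=snap('wrist','w7'); where(); stand(-.18,.0155)
for z in (.07,.08,.09): print(z,fit(p,*( np.array(robot.read_state()['position'])[:2]+.042*np.array([np.cos(SY),np.sin(SY)])),SY,z))
p=snap('side','s7')
E
```

```text
in stand x -0.1789 y 0.0008 z 0.1033 yaw -0.000 F [ 0.8 -0.1 -0.8] w 0.05376125796387973 gf 69.51569437980652 t 18.2
turn z -0.0001 (0.0 rows); then slide [ 0.0021 -0.0016  0.1755] (2.1 rows), or now-axes [ 0.0026 -0.0022  0.1755] |p [0.3774 0.2955 0.1033] tilt [-0.003  0.003 -1.   ]
0.07 (array([ 0.4277,  0.2823, -0.2183]), np.float64(0.838))
0.08 (array([ 0.4247,  0.2842, -0.212 ]), np.float64(0.881))
0.09 (array([ 0.4213,  0.2853, -0.2124]), np.float64(0.874))
```

View pics/w7.png

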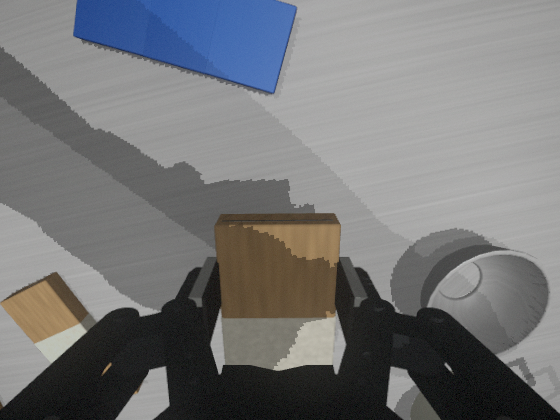

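```bash
python3 -m jog '{"slide":[[0.002,-0.0015,0.05],[0,0,0.05],[0,0,0.05],[0,0,0.025],[0,0,0],[0,0,0],[0,0,0],[0,0,0]],"angular":[[0,0,0],[0,0,0],[0,0,0],[0,0,0],[0,0,0],[0,0,0],[0,0,0],[0,0,0]],"fingers":[-1,-1,-1,-1,-1,-1,-1,-1]}' >/dev/null
python3 -c "
from h import *
where()"
python3 -m jog '{"slide":[[-0.025,0,0],[-0.025,0,0],[-0.025,0,0],[-0.025,0,0],[-0.025,0,0],[-0.025,0,0],[-0.025,0,0],[0,0,0]],"angular":[[0,0,0],[0,0,0],[0,0,0],[0,0,0],[0,0,0],[0,0,0],[0,0,0],[0,0,0]],"fingers":[-1,-1,-1,-1,-1,-1,-1,-1]}' >/dev/null
python3 -c "
from h import *
where();snap('side','s8')"
```

```text
in stand x -0.1802 y -0.0001 z 0.0146 yaw -0.000 F [ 0.3 -0.8 -1.2] w 0.05423333580557185 gf 69.42755341529846 t 19.0
in stand x -0.0906 y -0.0004 z 0.0144 yaw -0.001 F [ 2.5 -0.5  6.3] w 0.05414359533610705 gf 70.37848234176636 t 19.6
```

View pics/s8.png

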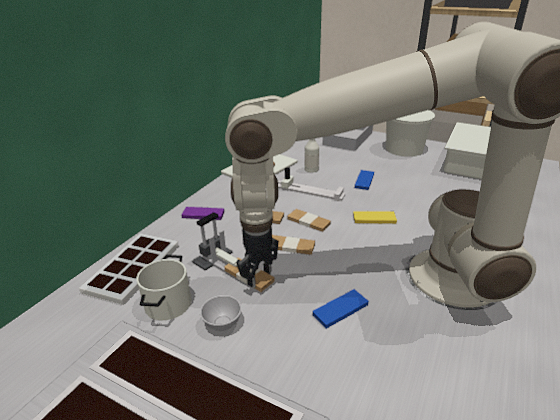

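```bash
python3 -m jog '{"slide":[[-0.02,0,0],[-0.02,0,0],[-0.018,0,0],[-0.014,0,0],[-0.012,0,0],[-0.01,0,0],[0,0,0],[0,0,0]],"angular":[[0,0,0],[0,0,0],[0,0,0],[0,0,0],[0,0,0],[0,0,0],[0,0,0],[0,0,0]],"fingers":[-1,-1,-1,-1,-1,-1,-1,-1]}' >/dev/null
python3 -c "
from h import *
where()"
```

```text
in stand x -0.0451 y -0.0006 z 0.0145 yaw -0.001 F [-3.3  0.1  9.1] w 0.053810257156830424 gf 70.7244622707367 t 20.4
```

```bash
python3 -m jog '{"slide":[[-0.005,0,0],[-0.005,0,0],[0,0,0],[0,0,0],[0,0,0],[0,0,0],[0,0,0],[0,0,0]],"angular":[[0,0,0],[0,0,0],[0,0,0],[0,0,0],[0,0,0],[0,0,0],[0,0,0],[0,0,0]],"fingers":[-1,-1,-1,-1,-1,-1,-1,-1]}' >/dev/null
python3 -c "
from h import *
where()"
```

```text
in stand x -0.0419 y -0.0007 z 0.0145 yaw 0.000 F [-12.8   2.8  13.6] w 0.05390728159948516 gf 71.2381660938263 t 21.0
```

```bash
python3 -m jog '{"slide":[[0,0,0],[0,0,0],[0,0,0],[0,0,0],[0,0,-0.04],[0,0,-0.08],[0,0,-0.08],[0,0,-0.08]],"angular":[[0,0,0],[0,0,0],[0,0,0],[0,0,0],[0,0,0],[0,0,0],[0,0,0],[0,0,0]],"fingers":[1,1,1,1,1,1,1,1]}' >/dev/null
python3 -m jog '{"slide":[[0,0,-0.08],[0,0,-0.08],[0,0,-0.08],[0,-0.08,0],[0,-0.08,0],[0,-0.08,0],[0,0,0],[0,0,0]],"angular":[[0,0,0],[0,0,0],[0,0,0],[0,0,0],[0,0,0],[0,0,0],[0,0,0],[0,0,0]],"fingers":[1,1,1,1,1,1,1,1]}' >/dev/null
python3 - <<'E'
from h import *
where();p=snap('wrist','w9')
print('stand',fit(p,*S,SY,.012))
for n,x,y,yaw in(('A',.468,.08,.2),('B',.48,-.07,-.15),('C',.63,-.03,.16)):
    print(n,np.round(proj(p,[x,y,.016])),fit(p,x,y,yaw))
E
```

```text
in stand x -0.0412 y -0.1228 z 0.2732 yaw -0.003 F [ 0.3 -0.3  0.2] w 0.08567668771404374 gf 0.0 t 22.4
stand (array([ 0.5534,  0.2563, -0.1946]), np.float64(0.072))
A [[225. 167.]] (array([0.4685, 0.0775, 0.2427]), np.float64(0.023))
B [[120. 200.]] (array([ 0.4817, -0.0704, -0.0562]), np.float64(0.178))
C [[183. 290.]] (array([ 0.6301, -0.0307,  0.2515]), np.float64(0.149))
```

View pics/w9.png

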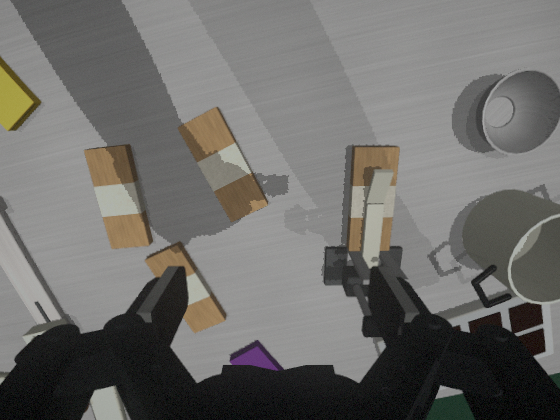

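Carton 0 is home and in line under the arm at (371,200). Next is loose carton A at (225,165).

```bash
python3 -c "
from h import *
go(.4297,.0679,.002,np.pi+.243)"
```

```text
turn z -0.3067 (3.7 rows); then slide [ 0.1466 -0.1255  0.5415] (6.9 rows), or now-axes [ 0.0761 -0.1779  0.5414] |p [0.4857 0.1464 0.2728] tilt [-0.001  0.001 -1.   ]
```

```bash
python3 -m jog '{"slide":[[0,0,0],[0,0,0],[0,0,0],[0,0,0],[0.049,-0.042,0],[0.049,-0.042,0],[0.049,-0.042,0],[0,0,0]],"angular":[[0,0,-0.077],[0,0,-0.077],[0,0,-0.077],[0,0,-0.076],[0,0,0],[0,0,0],[0,0,0],[0,0,0]],"fingers":[1,1,1,1,1,1,1,1]}' >/dev/null
python3 -m jog '{"slide":[[0,0,0.08],[0,0,0.08],[0,0,0.08],[0,0,0.06],[0,0,0],[0,0,0],[0,0,0],[0,0,0]],"angular":[[0,0,0],[0,0,0],[0,0,0],[0,0,0],[0,0,0],[0,0,0],[0,0,0],[0,0,0]],"fingers":[1,1,1,1,1,1,1,1]}' >/dev/null
python3 -c "
from h import *
p=snap('wrist');f=fit(p,.4685,.0775,.243);print(f)
x,y,a=f[0];go(x-.042*np.cos(a),y-.042*np.sin(a),.002,np.pi+a)"
```

```text
(array([0.4706, 0.0784, 0.2407]), np.float64(0.026))
turn z 0.0033 (0.0 rows); then slide [0.0019 0.0003 0.2456] (2.9 rows), or now-axes [0.0027 0.0004 0.2456] |p [0.4308 0.0685 0.1248] tilt [-0.003 -0.    -1.   ]
```

```bash
python3 -m jog '{"slide":[[0.002,0,0.06],[0,0,0.06],[0,0,0.06],[0,0,0.04],[0,0,0.025],[0,0,0],[0,0,0],[0,0,0]],"angular":[[0,0,0.003],[0,0,0],[0,0,0],[0,0,0],[0,0,0],[0,0,0],[0,0,0],[0,0,0]],"fingers":[1,1,1,1,1,1,1,1]}'
python3 -m jog '{"slide":[[0,0,0],[0,0,0],[0,0,0],[0,0,0],[0,0,0],[0,0,0],[0,0,0],[0,0,0]],"angular":[[0,0,0],[0,0,0],[0,0,0],[0,0,0],[0,0,0],[0,0,0],[0,0,0],[0,0,0]],"fingers":[-1,-1,-1,-1,-1,-1,-1,-1]}' 60
python3 -m jog '{"slide":[[0,0,-0.02],[0,0,-0.03],[0,0,-0.05],[0,0,-0.05],[0,0,-0.05],[0,0,0],[0,0,0],[0,0,0]],"angular":[[0,0,0],[0,0,0],[0,0,0],[0,0,0],[0,0,0],[0,0,0],[0,0,0],[0,0,0]],"fingers":[-1,-1,-1,-1,-1,-1,-1,-1]}' 60
python3 -c "
from h import *
stand(-.18,.12)"
```

```text
t: 24.45
position: [0.4297, 0.068, 0.0018]
ee_rot: [[-0.971, -0.238, 0.002], [-0.238, 0.971, 0.0], [-0.002, -0.0, -1.0]]
contact_force: [-0.4, 0.2, -0.6]
gripper_width: 0.0852
gripper_force: 0.0
t: 25.12
position: [0.4292, 0.068, 0.0013]
ee_rot: [[-0.971, -0.238, 0.002], [-0.238, 0.971, 0.0], [-0.002, -0.0, -1.0]]
contact_force: [-1.5, 0.1, 8.0]
gripper_width: 0.0546
gripper_force: 63.7
t: 25.78
position: [0.4282, 0.0677, 0.0997]
ee_rot: [[-0.971, -0.238, -0.0], [-0.238, 0.971, -0.0], [0.0, 0.0, -1.0]]
contact_force: [0.2, -0.5, -2.1]
gripper_width: 0.0545
gripper_force: 63.7
turn z 0.3038 (3.6 rows); then slide [ 0.1987  0.4217 -0.0406] (5.6 rows), or now-axes [-0.0071  0.4661 -0.0406] |p [0.4282 0.0677 0.0997] tilt [ 0.  0. -1.]
```

```bash
python3 -m jog '{"slide":[[0,0,0],[0,0,0],[0,0,0],[0,0,0],[0.066,0.016,-0.02],[0.066,0.067,-0.02],[0.066,0.05,0],[0,0.07,0]],"angular":[[0,0,0.076],[0,0,0.076],[0,0,0.076],[0,0,0.076],[0,0,0],[0,0,0],[0,0,0],[0,0,0]],"fingers":[-1,-1,-1,-1,-1,-1,-1,-1]}' >/dev/null
python3 -m jog '{"slide":[[0,0.073,0],[0,0.073,0],[0,0.073,0],[0,0,0],[0,0,0],[0,0,0],[0,0,0],[0,0,0]],"angular":[[0,0,0],[0,0,0],[0,0,0],[0,0,0],[0,0,0],[0,0,0],[0,0,0],[0,0,0]],"fingers":[-1,-1,-1,-1,-1,-1,-1,-1]}' >/dev/null
python3 -c "
from h import *
where(); stand(-.18,.031); snap('wrist','w10')"
```

```text
in stand x -0.1749 y -0.0051 z 0.1185 yaw -0.001 F [ 0.1 -0.4 -1.1] w 0.05440816497326979 gf 64.15785312652588 t 27.1
turn z -0.0010 (0.0 rows); then slide [0.0103 0.0103 0.1751] (2.1 rows), or now-axes [0.0103 0.0103 0.1751] |p [0.3801 0.2888 0.1185] tilt [ 0. -0. -1.]
```

View pics/w10.png

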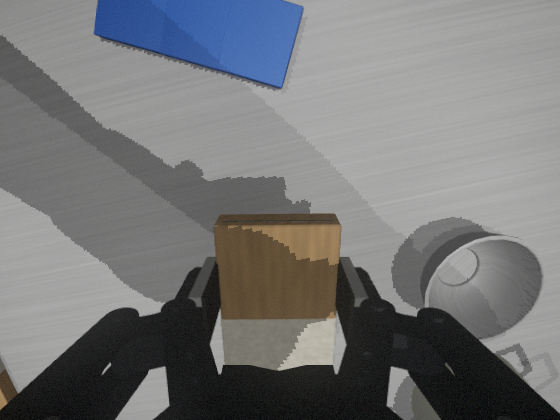

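The grip is the same as before (rear edge at row 214, carton centred). I'll insert it at level 2.

```bash
python3 -m jog '{"slide":[[0.01,0.01,0.05],[0,0,0.05],[0,0,0.05],[0,0,0.025],[0,0,0],[0,0,0],[0,0,0],[0,0,0]],"angular":[[0,0,0],[0,0,0],[0,0,0],[0,0,0],[0,0,0],[0,0,0],[0,0,0],[0,0,0]],"fingers":[-1,-1,-1,-1,-1,-1,-1,-1]}' >/dev/null
python3 -c "
from h import *
where()"
python3 -m jog '{"slide":[[-0.025,0,0],[-0.025,0,0],[-0.025,0,0],[-0.025,0,0],[-0.025,0,0],[-0.025,0,0],[-0.025,0,0],[0,0,0]],"angular":[[0,0,0],[0,0,0],[0,0,0],[0,0,0],[0,0,0],[0,0,0],[0,0,0],[0,0,0]],"fingers":[-1,-1,-1,-1,-1,-1,-1,-1]}' >/dev/null
python3 -c "
from h import *
where()"
python3 -m jog '{"slide":[[-0.02,0,0],[-0.02,0,0],[-0.018,0,0],[-0.014,0,0],[-0.012,0,0],[-0.01,0,0],[0,0,0],[0,0,0]],"angular":[[0,0,0],[0,0,0],[0,0,0],[0,0,0],[0,0,0],[0,0,0],[0,0,0],[0,0,0]],"fingers":[-1,-1,-1,-1,-1,-1,-1,-1]}' >/dev/null
python3 -c "
from h import *
where();p=snap('scene','sc11')"
```

```text
in stand x -0.1794 y 0.0012 z 0.0325 yaw -0.001 F [ 0.3  1.  -2.1] w 0.0542280850060351 gf 64.17930722236633 t 27.8
in stand x -0.0897 y 0.0006 z 0.0308 yaw -0.002 F [ 1.  -0.3 -2.9] w 0.05416965577469101 gf 63.934385776519775 t 28.5
in stand x -0.0450 y 0.0008 z 0.0311 yaw -0.001 F [ 1.4 -0.6 -5.4] w 0.05443179127311029 gf 63.91856074333191 t 29.2
```

```bash
python3 -m jog '{"slide":[[-0.005,0,0],[-0.005,0,0],[0,0,0],[0,0,0],[0,0,0],[0,0,0],[0,0,0],[0,0,0]],"angular":[[0,0,0],[0,0,0],[0,0,0],[0,0,0],[0,0,0],[0,0,0],[0,0,0],[0,0,0]],"fingers":[-1,-1,-1,-1,-1,-1,-1,-1]}' >/dev/null
python3 -c "
from h import *
where()"
```

```text
in stand x -0.0418 y 0.0008 z 0.0308 yaw 0.000 F [-6.2  1.9 -4.4] w 0.05402717889575163 gf 64.04071569442749 t 29.9
```

Against the stop. I'll release, rise and look for the remaining two.

```bash
python3 -m jog '{"slide":[[0,0,0.001],[0,0,0.001],[0,0,0],[0,0,0],[0,0,0],[0,0,-0.04],[0,0,-0.08],[0,0,-0.08]],"angular":[[0,0,0],[0,0,0],[0,0,0],[0,0,0],[0,0,0],[0,0,0],[0,0,0],[0,0,0]],"fingers":[-1,-1,1,1,1,1,1,1]}' >/dev/null
python3 -m jog '{"slide":[[0,0,-0.08],[0,0,-0.08],[0,0,-0.08],[0,-0.08,0],[0,-0.08,0],[0,-0.08,0],[0,-0.08,0],[0,0,0]],"angular":[[0,0,0],[0,0,0],[0,0,0],[0,0,0],[0,0,0],[0,0,0],[0,0,0],[0,0,0]],"fingers":[1,1,1,1,1,1,1,1]}' >/dev/null
python3 - <<'E'
from h import *
where();p=snap('wrist','w12')
print('top',fit(p,.553,.256,SY,.028))
print([(np.round(d['point']).tolist(),round(d['score'],2),np.round(at(p,d['point'],0)[:2],3).tolist()) for d in pinpoint('carton1',p)])
E
```

```text
in stand x -0.0404 y -0.1642 z 0.2517 yaw -0.004 F [-0.8 -0.1  0.2] w 0.08548348633254099 gf 0.0 t 31.2
top (array([ 0.5525,  0.2566, -0.2144]), np.float64(0.066))
[([411.0, 205.0], 0.97, [0.562, 0.265]), ([144.0, 200.0], 0.97, [0.478, -0.076]), ([7.0, 68.0], 0.82, [0.284, -0.186]), ([209.0, 292.0], 0.77, [0.63, -0.033])]
```

View pics/w12.png

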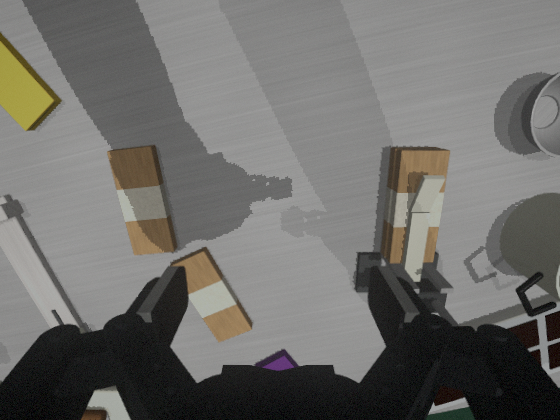

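```bash
sed -i 's/sil((x,y,yaw),.018)/sil((x,y,yaw),g)/; s/def fit(p,x,y,yaw,z0=0.,/def fit(p,x,y,yaw,z0=0.,g=.008,/' h.py
python3 - <<'E'
from h import *
p=snap('wrist')
for n,x,y,yaw in(('B',.481,-.074,-.05),('C',.63,-.031,.27)):
    v=(x,y,yaw)
    for i in range(4): v,e=fit(p,*v)
    print(n,v,e)
x,y,a=v
go(x-.042*np.cos(a),y-.042*np.sin(a),.002,np.pi+a)
E
```

```text
B [ 0.4793 -0.074  -0.1223] 0.056
C [ 0.6341 -0.0252  0.1706] 0.146
turn z -0.2582 (3.1 rows); then slide [-0.1764 -0.3179  0.4976] (7.4 rows), or now-axes [-0.2826 -0.2282  0.4979] |p [0.4788 0.1094 0.2508] tilt [-0.002  0.001 -1.   ]
```

```bash
python3 -c "
from h import *
x,y,a=.4793,-.074,-.12
go(x-.042*np.cos(a),y-.042*np.sin(a),.12,np.pi+a)"
```

```text
turn z -0.0644 (0.8 rows); then slide [ 0.0392 -0.364   0.2616] (5.4 rows), or now-axes [ 0.0043 -0.3663  0.2613] |p [0.4788 0.1094 0.2508] tilt [-0.002  0.001 -1.   ]
```

```bash
python3 -m jog '{"slide":[[0,0,0],[0.008,-0.073,0.05],[0.008,-0.073,0.05],[0.008,-0.073,0.05],[0.008,-0.073,0.05],[0.008,-0.072,0.06],[0,0,0],[0,0,0]],"angular":[[0,0,-0.064],[0,0,0],[0,0,0],[0,0,0],[0,0,0],[0,0,0],[0,0,0],[0,0,0]],"fingers":[1,1,1,1,1,1,1,1]}' >/dev/null
python3 - <<'E'
from h import *
p=snap('wrist','w13')
v=(.4793,-.074,-.12)
for i in range(3): v,e=fit(p,*v)
print(v,e)
v2=(.63,-.031,.22)
for i in range(4): v2,e=fit(p,*v2)
print('C',v2,e)
x,y,a=v
go(x-.042*np.cos(a),y-.042*np.sin(a),.002,np.pi+a)
E
```

```text
[ 0.4821 -0.0721 -0.0953] 0.093
C [ 0.5917 -0.0401  0.519 ] 0.44
turn z -0.0161 (0.2 rows); then slide [-0.0023 -0.0255  0.2556] (3.1 rows), or now-axes [-0.0029 -0.0255  0.2556] |p [ 0.4404 -0.0553  0.1298] tilt [ 0.  0. -1.]
```

View pics/w13.png

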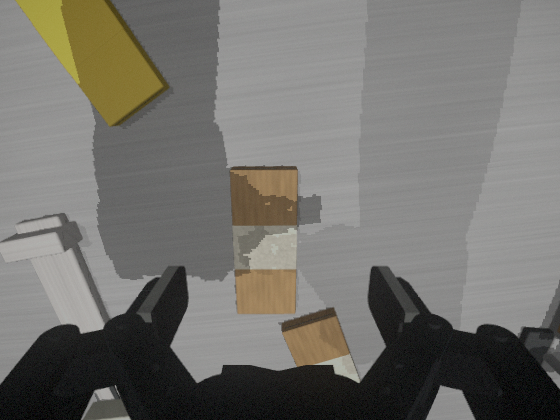

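Carton B is at (265,240), about 12 mm left of the gripper's centre line and parallel to it. I'll correct for that and grip it.

```bash
python3 -m jog '{"slide":[[-0.002,-0.025,0],[0,0,0.06],[0,0,0.06],[0,0,0.06],[0,0,0.05],[0,0,0.025],[0,0,0],[0,0,0]],"angular":[[0,0,-0.012],[0,0,0],[0,0,0],[0,0,0],[0,0,0],[0,0,0],[0,0,0],[0,0,0]],"fingers":[1,1,1,1,1,1,1,1]}'
python3 -m jog '{"slide":[[0,0,0],[0,0,0],[0,0,0],[0,0,0],[0,0,0],[0,0,0],[0,0,0],[0,0,0]],"angular":[[0,0,0],[0,0,0],[0,0,0],[0,0,0],[0,0,0],[0,0,0],[0,0,0],[0,0,0]],"fingers":[-1,-1,-1,-1,-1,-1,-1,-1]}' 60
python3 -m jog '{"slide":[[0,0,-0.03],[0,0,-0.04],[0,0,-0.06],[0,0,-0.06],[0,0,-0.06],[0,0,-0.02],[0,0,0],[0,0,0]],"angular":[[0,0,0],[0,0,0],[0,0,0],[0,0,0],[0,0,0],[0,0,0],[0,0,0],[0,0,0]],"fingers":[-1,-1,-1,-1,-1,-1,-1,-1]}' 60
python3 -c "
from h import *
stand(-.18,.14)"
```

```text
t: 32.75
position: [0.4405, -0.0671, 0.0031]
ee_rot: [[-0.995, 0.099, 0.001], [0.099, 0.995, 0.0], [-0.001, 0.0, -1.0]]
contact_force: [-0.1, -0.0, 2.0]
gripper_width: 0.0855
gripper_force: 0.0
t: 33.42
position: [0.4408, -0.0683, 0.0042]
ee_rot: [[-0.995, 0.101, 0.003], [0.101, 0.995, 0.0], [-0.003, 0.001, -1.0]]
contact_force: [-0.6, 3.1, 8.7]
gripper_width: 0.0542
gripper_force: 63.2
t: 34.08
position: [0.4397, -0.0684, 0.1371]
ee_rot: [[-0.995, 0.101, 0.001], [0.101, 0.995, -0.0], [-0.001, -0.0, -1.0]]
contact_force: [0.9, 0.1, -2.0]
gripper_width: 0.0542
gripper_force: 63.8
turn z 0.0758 (0.9 rows); then slide [ 0.2791  0.6828 -0.0058] (8.8 rows), or now-axes [ 0.1999  0.71   -0.006 ] |p [ 0.4397 -0.0684  0.1371] tilt [-0.001 -0.    -1.   ]
```

```bash
python3 -m jog '{"slide":[[0,0,0],[0.034,0.075,0],[0.034,0.075,0],[0.034,0.075,0],[0.034,0.075,0],[0.034,0.075,0],[0.034,0.075,0],[0.034,0.075,0]],"angular":[[0,0,0.076],[0,0,0],[0,0,0],[0,0,0],[0,0,0],[0,0,0],[0,0,0],[0,0,0]],"fingers":[-1,-1,-1,-1,-1,-1,-1,-1]}' >/dev/null
python3 -m jog '{"slide":[[0.02,0.08,0],[0.02,0.075,0],[0,0,0],[0,0,0],[0,0,0],[0,0,0],[0,0,0],[0,0,0]],"angular":[[0,0,0],[0,0,0],[0,0,0],[0,0,0],[0,0,0],[0,0,0],[0,0,0],[0,0,0]],"fingers":[-1,-1,-1,-1,-1,-1,-1,-1]}' >/dev/null
python3 -c "
from h import *
where(); stand(-.18,.049); p=snap('wrist','w14')
k=kraft(p)[:, 200:360]; print('rear edge row',np.where(k.sum(1)>80)[0][:1], 'cols', np.where(k[225:280].sum(0)>25)[0][[0,-1]]+200)
k=kraft(dict(pixels=cv2.imread('pics/w10.png')[...,::-1]))[:, 200:360]; print('prev row',np.where(k.sum(1)>80)[0][:1], 'cols', np.where(k[225:280].sum(0)>25)[0][[0,-1]]+200)"
```

```text
in stand x -0.1791 y -0.0022 z 0.1372 yaw -0.002 F [ 1.   0.4 -1. ] w 0.054213172708470606 gf 63.914501667022705 t 35.4
turn z -0.0013 (0.0 rows); then slide [0.0018 0.0045 0.1764] (2.1 rows), or now-axes [0.0019 0.0044 0.1764] |p [0.3766 0.2925 0.1372] tilt [-0.  0. -1.]
rear edge row [208] cols [218 338]
prev row [215] cols [216 339]
```

```bash
python3 -m jog '{"slide":[[0.002,0.004,0.05],[0,0,0.05],[0,0,0.05],[0,0,0.026],[0,0,0],[0,0,0],[0,0,0],[0,0,0]],"angular":[[0,0,0],[0,0,0],[0,0,0],[0,0,0],[0,0,0],[0,0,0],[0,0,0],[0,0,0]],"fingers":[-1,-1,-1,-1,-1,-1,-1,-1]}' >/dev/null
python3 -c "
from h import *
where()"
python3 -m jog '{"slide":[[-0.025,0,0],[-0.025,0,0],[-0.025,0,0],[-0.025,0,0],[-0.025,0,0],[-0.025,0,0],[-0.025,0,0],[0,0,0]],"angular":[[0,0,0],[0,0,0],[0,0,0],[0,0,0],[0,0,0],[0,0,0],[0,0,0],[0,0,0]],"fingers":[-1,-1,-1,-1,-1,-1,-1,-1]}' >/dev/null
python3 -c "
from h import *
where()"
python3 -m jog '{"slide":[[-0.02,0,0],[-0.02,0,0],[-0.018,0,0],[-0.014,0,0],[-0.012,0,0],[-0.01,0,0],[0,0,0],[0,0,0]],"angular":[[0,0,0],[0,0,0],[0,0,0],[0,0,0],[0,0,0],[0,0,0],[0,0,0],[0,0,0]],"fingers":[-1,-1,-1,-1,-1,-1,-1,-1]}' >/dev/null
python3 -c "
from h import *
where()"
```

```text
in stand x -0.1799 y 0.0012 z 0.0508 yaw -0.001 F [-0.7  0.4 -0.4] w 0.05435236730110851 gf 63.89032244682312 t 36.1
in stand x -0.0903 y 0.0005 z 0.0490 yaw -0.002 F [ 3.3 -1.  -2.8] w 0.05425151415040577 gf 63.88890981674194 t 36.8
in stand x -0.0454 y 0.0006 z 0.0492 yaw -0.001 F [ 1.6 -0.2 -3.3] w 0.054041051034626204 gf 63.73112082481384 t 37.5
```

```bash
python3 -m jog '{"slide":[[-0.005,0,0],[-0.005,0,0],[-0.003,0,0],[0,0,0],[0,0,0],[0,0,0],[0,0,0],[0,0,0]],"angular":[[0,0,0],[0,0,0],[0,0,0],[0,0,0],[0,0,0],[0,0,0],[0,0,0],[0,0,0]],"fingers":[-1,-1,-1,-1,-1,-1,-1,-1]}' >/dev/null
python3 -c "
from h import *
where()"
```

```text
in stand x -0.0397 y 0.0006 z 0.0492 yaw -0.000 F [-1.8  0.8 -3.9] w 0.05373918228051027 gf 63.73591661453247 t 38.1
```

```bash
python3 -m jog '{"slide":[[-0.004,0,0],[-0.003,0,0],[0,0,0],[0,0,0],[0,0,0],[0,0,0],[0,0,0],[0,0,0]],"angular":[[0,0,0],[0,0,0],[0,0,0],[0,0,0],[0,0,0],[0,0,0],[0,0,0],[0,0,0]],"fingers":[-1,-1,-1,-1,-1,-1,-1,-1]}' >/dev/null
python3 -c "
from h import *
where()"
```

```text
in stand x -0.0395 y 0.0002 z 0.0483 yaw 0.002 F [-18.2   3.3   1. ] w 0.054198856941809696 gf 64.00418400764465 t 38.8
```

```bash
python3 -m jog '{"slide":[[0,0,0.002],[0,0,0],[0,0,0],[0,0,0],[0,0,0],[0,0,-0.04],[0,0,-0.08],[0,0,-0.08]],"angular":[[0,0,0],[0,0,0],[0,0,0],[0,0,0],[0,0,0],[0,0,0],[0,0,0],[0,0,0]],"fingers":[-1,1,1,1,1,1,1,1]}' >/dev/null
python3 -m jog '{"slide":[[0,0,-0.08],[0,0,-0.08],[0,0,-0.08],[0,0,-0.08],[0,-0.08,0],[0,-0.08,0],[0,-0.08,0],[0,-0.08,0]],"angular":[[0,0,0],[0,0,0],[0,0,0],[0,0,0],[0,0,0],[0,0,0],[0,0,0],[0,0,0]],"fingers":[1,1,1,1,1,1,1,1]}' >/dev/null
python3 -m jog '{"slide":[[-0.03,-0.07,0],[-0.03,-0.07,0],[0,-0.08,0],[0,0,0],[0,0,0],[0,0,0],[0,0,0],[0,0,0]],"angular":[[0,0,0],[0,0,0],[0,0,0],[0,0,-0.07],[0,0,-0.07],[0,0,-0.07],[0,0,0],[0,0,0]],"fingers":[1,1,1,1,1,1,1,1]}' >/dev/null
python3 - <<'E'
from h import *
st();p=snap('wrist','w15')
print('top',fit(p,.553,.256,SY,.044))
v=(.63,-.031,.2)
for i in range(4): v,e=fit(p,*v)
print('C',v,e)
x,y,a=v
go(x-.042*np.cos(a),y-.042*np.sin(a),.12,np.pi+a)
E
```

```text
t 40.8 p [ 0.4887 -0.0056  0.3085] w 0.0854 gf 0.0 F [-0.3 -0.5 -0.2] 
q [-0.011 -0.017  0.222  1.809 -0.    -0.108]
[[-0.995, -0.096, 0.001], [-0.096, 0.995, -0.0], [-0.001, -0.0, -1.0]]
top (array([ 0.5509,  0.2551, -0.2301]), np.float64(0.102))
C [ 0.6005 -0.054   0.2179] 0.047
turn z -0.0813 (1.0 rows); then slide [-0.1134 -0.1431  0.3768] (5.0 rows), or now-axes [-0.1297 -0.1282  0.3769] |p [ 0.4887 -0.0055  0.3084] tilt [-0.001 -0.    -1.   ]
```

View pics/w15.png

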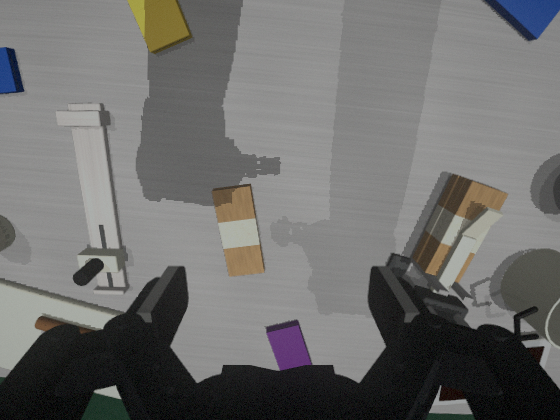

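Carton C was knocked and now lies at (238,231), about 4 cm from where it was. The stack under the arm looks good. I'm past the viewing limit, so I'll work by numbers only from here.

```bash
python3 -m jog '{"slide":[[0,0,0],[-0.023,-0.029,0.07],[-0.023,-0.029,0.07],[-0.023,-0.029,0.07],[-0.022,-0.028,0.07],[-0.022,-0.028,0.07],[0,0,0],[0,0,0]],"angular":[[0,0,-0.08],[0,0,0],[0,0,0],[0,0,0],[0,0,0],[0,0,0],[0,0,0],[0,0,0]],"fingers":[1,1,1,1,1,1,1,1]}' >/dev/null
python3 - <<'E'
from h import *
p=snap('wrist','w16')
v=(.6005,-.054,.218)
for i in range(4): v,e=fit(p,*v); print('C',v,e)
x,y,a=v
go(x-.042*np.cos(a),y-.042*np.sin(a),.002,np.pi+a)
E
```

```text
C [ 0.5996 -0.0539  0.2255] 0.028
C [ 0.5996 -0.0539  0.2261] 0.029
C [ 0.5996 -0.0539  0.2265] 0.029
C [ 0.5993 -0.054   0.231 ] 0.029
turn z -0.0088 (0.1 rows); then slide [ 0.0016 -0.0016  0.2629] (3.2 rows), or now-axes [ 0.0013 -0.0017  0.2629] |p [ 0.559  -0.0627  0.1334] tilt [ 0.001  0.    -1.   ]
```

```bash
python3 -m jog '{"slide":[[0.001,-0.001,0.06],[0,0,0.06],[0,0,0.06],[0,0,0.05],[0,0,0.032],[0,0,0],[0,0,0],[0,0,0]],"angular":[[0,0,-0.007],[0,0,0],[0,0,0],[0,0,0],[0,0,0],[0,0,0],[0,0,0],[0,0,0]],"fingers":[1,1,1,1,1,1,1,1]}'
python3 -m jog '{"slide":[[0,0,0],[0,0,0],[0,0,0],[0,0,0],[0,0,0],[0,0,0],[0,0,0],[0,0,0]],"angular":[[0,0,0],[0,0,0],[0,0,0],[0,0,0],[0,0,0],[0,0,0],[0,0,0],[0,0,0]],"fingers":[-1,-1,-1,-1,-1,-1,-1,-1]}' 60
python3 -m jog '{"slide":[[0,0,-0.03],[0,0,-0.04],[0,0,-0.06],[0,0,-0.06],[0,0,-0.06],[0,0,-0.05],[0,0,0],[0,0,0]],"angular":[[0,0,0],[0,0,0],[0,0,0],[0,0,0],[0,0,0],[0,0,0],[0,0,0],[0,0,0]],"fingers":[-1,-1,-1,-1,-1,-1,-1,-1]}' 60
python3 -c "
from h import *
stand(-.18,.15)"
```

```text
t: 42.23
position: [0.5604, -0.0633, 0.0052]
ee_rot: [[-0.974, -0.228, 0.004], [-0.228, 0.974, -0.0], [-0.004, -0.001, -1.0]]
contact_force: [0.1, 0.7, -0.2]
gripper_width: 0.0854
gripper_force: 0.0
t: 42.9
position: [0.5598, -0.0635, 0.0041]
ee_rot: [[-0.974, -0.228, 0.003], [-0.228, 0.974, -0.0], [-0.002, -0.001, -1.0]]
contact_force: [-2.9, 0.6, 8.5]
gripper_width: 0.0539
gripper_force: 63.1
t: 43.57
position: [0.5597, -0.0636, 0.1539]
ee_rot: [[-0.974, -0.228, 0.003], [-0.228, 0.974, -0.0], [-0.003, -0.001, -1.0]]
contact_force: [-0.7, 0.5, -2.5]
gripper_width: 0.0542
gripper_force: 63.9
turn z 0.2967 (3.6 rows); then slide [0.5115 0.6222 0.0078] (9.7 rows), or now-axes [0.1938 0.7818 0.0064] |p [ 0.5597 -0.0636  0.1539] tilt [-0.003 -0.001 -1.   ]
```

```bash
python3 -m jog '{"slide":[[0,0,0],[0,0,0],[0,0,0],[0,0,0],[0.08,0,0],[0.08,0,0],[0.08,0,0],[0.08,0,0]],"angular":[[0,0,0.075],[0,0,0.074],[0,0,0.074],[0,0,0.074],[0,0,0],[0,0,0],[0,0,0],[0,0,0]],"fingers":[-1,-1,-1,-1,-1,-1,-1,-1]}' >/dev/null
python3 -m jog '{"slide":[[0.024,0.078,0],[0.024,0.078,0],[0.024,0.078,0],[0.024,0.078,0],[0.024,0.078,0],[0.024,0.078,0],[0.024,0.078,0],[0.023,0.076,0]],"angular":[[0,0,0],[0,0,0],[0,0,0],[0,0,0],[0,0,0],[0,0,0],[0,0,0],[0,0,0]],"fingers":[-1,-1,-1,-1,-1,-1,-1,-1]}' >/dev/null
python3 -m jog '{"slide":[[0,0,0],[0,0,0],[0,0,0],[0,0,0],[0,0,0],[0,0,0],[0,0,0],[0,0,0]],"angular":[[0,0,0],[0,0,0],[0,0,0],[0,0,0],[0,0,0],[0,0,0],[0,0,0],[0,0,0]],"fingers":[-1,-1,-1,-1,-1,-1,-1,-1]}' >/dev/null
python3 -c "
from h import *
where(); stand(-.18,.0655); p=snap('wrist','w17')
for n in ('w10','w14','w17'):
  k=kraft(dict(pixels=cv2.imread(f'pics/{n}.png')[...,::-1]))[:, 200:360]; print(n,np.where(k.sum(1)>80)[0][:1], 'cols', np.where(k[225:280].sum(0)>25)[0][[0,-1]]+200)"
```

```text
in stand x -0.1801 y -0.0005 z 0.1524 yaw -0.001 F [ 0.4  0.2 -2.1] w 0.05403316579026899 gf 64.1817319393158 t 45.6
turn z -0.0009 (0.0 rows); then slide [-0.0002  0.001   0.1737] (2.1 rows), or now-axes [-1.000e-04  9.000e-04  1.737e-01] |p [0.376  0.2945 0.1524] tilt [-0.  0. -1.]
w10 [215] cols [216 339]
w14 [208] cols [218 338]
w17 [209] cols [217 337]
```

```bash
python3 -m jog '{"slide":[[0,0.001,0.05],[0,0,0.05],[0,0,0.05],[0,0,0.024],[0,0,0],[0,0,0],[0,0,0],[0,0,0]],"angular":[[0,0,0],[0,0,0],[0,0,0],[0,0,0],[0,0,0],[0,0,0],[0,0,0],[0,0,0]],"fingers":[-1,-1,-1,-1,-1,-1,-1,-1]}' >/dev/null
python3 -c "
from h import *
where()"
python3 -m jog '{"slide":[[-0.025,0,0],[-0.025,0,0],[-0.025,0,0],[-0.025,0,0],[-0.025,0,0],[-0.025,0,0],[-0.025,0,0],[0,0,0]],"angular":[[0,0,0],[0,0,0],[0,0,0],[0,0,0],[0,0,0],[0,0,0],[0,0,0],[0,0,0]],"fingers":[-1,-1,-1,-1,-1,-1,-1,-1]}' >/dev/null
python3 -c "
from h import *
where()"
python3 -m jog '{"slide":[[-0.02,0,0],[-0.02,0,0],[-0.018,0,0],[-0.014,0,0],[-0.012,0,0],[-0.01,0,0],[0,0,0],[0,0,0]],"angular":[[0,0,0],[0,0,0],[0,0,0],[0,0,0],[0,0,0],[0,0,0],[0,0,0],[0,0,0]],"fingers":[-1,-1,-1,-1,-1,-1,-1,-1]}' >/dev/null
python3 -c "
from h import *
where()"
python3 -m jog '{"slide":[[-0.005,0,0],[-0.005,0,0],[-0.003,0,0],[0,0,0],[0,0,0],[0,0,0],[0,0,0],[0,0,0]],"angular":[[0,0,0],[0,0,0],[0,0,0],[0,0,0],[0,0,0],[0,0,0],[0,0,0],[0,0,0]],"fingers":[-1,-1,-1,-1,-1,-1,-1,-1]}' >/dev/null
python3 -c "
from h import *
where()"
```

```text
in stand x -0.1798 y 0.0012 z 0.0669 yaw -0.000 F [ 0.6  0.  -1.2] w 0.05410251691396056 gf 64.14581537246704 t 46.3
in stand x -0.0902 y 0.0002 z 0.0649 yaw -0.002 F [ 2.4 -1.7 -3.2] w 0.05381225175488935 gf 64.09910559654236 t 47.0
in stand x -0.0453 y 0.0004 z 0.0652 yaw -0.001 F [ 1.8 -0.1 -3.7] w 0.053946834549452226 gf 63.95808219909668 t 47.6
in stand x -0.0399 y 0.0004 z 0.0651 yaw 0.000 F [-4.4  0.9 -3.2] w 0.05408394116235739 gf 63.995840549468994 t 48.3
```

```bash
python3 -m jog '{"slide":[[-0.004,0,0],[0,0,0],[0,0,0.002],[0,0,0],[0,0,0],[0,0,0],[0,0,0],[0,0,0]],"angular":[[0,0,0],[0,0,0],[0,0,0],[0,0,0],[0,0,0],[0,0,0],[0,0,0],[0,0,0]],"fingers":[-1,-1,-1,1,1,1,1,1]}'
python3 -m jog '{"slide":[[0,0,-0.04],[0,0,-0.08],[0,0,-0.08],[0,0,-0.08],[0,0,-0.08],[0,0,-0.06],[0,0,0],[0,0,0]],"angular":[[0,0,0],[0,0,0],[0,0,0],[0,0,0],[0,0,0],[0,0,0],[0,0,0],[0,0,0]],"fingers":[1,1,1,1,1,1,1,1]}' >/dev/null
python3 - <<'E'
from h import *
where(); p=snap('wrist','w18')
for z in (.012,.028,.044,.06): print(z,fit(p,.552,.2565,SY,z))
for n in('scene','side'):
  p=snap(n,n+'18')
  print(n,fit(p,.552,.2565,SY,.012,dim=(.14,.056,.064)), proj(p,[.552,.2565,.076]))
  print(n,[(np.round(d['point']).tolist(),round(d['score'],2),np.round(at(p,d['point'],.077)[:2],3).tolist()) for d in pinpoint('foot',p)[:2]])
  print(n,[(np.round(d['point']).tolist(),round(d['score'],2),np.round(at(p,d['point'],0)[:2],3).tolist()) for d in pinpoint('carton1',p)])
  print('knob',[(np.round(at(p,d['point'],.0665)[:2],3).tolist()) for d in pinpoint('knob',p)[:2]])
go(.6565,-.2605,.17,np.pi+.082)
E
```

```text
t: 48.95
position: [0.516, 0.2648, 0.0646]
ee_rot: [[-0.977, 0.214, 0.001], [0.214, 0.977, 0.0], [-0.001, 0.0, -1.0]]
contact_force: [0.6, 0.2, -0.2]
gripper_width: 0.0854
gripper_force: 0.0
in stand x -0.0366 y 0.0008 z 0.2764 yaw -0.001 F [-0.1 -0.2 -0.7] w 0.08545206390814129 gf 0.0 t 49.6
0.012 (array([ 0.5594,  0.2547, -0.1959]), np.float64(0.107))
0.028 (array([ 0.5574,  0.2546, -0.1951]), np.float64(0.082))
0.044 (array([ 0.5554,  0.2554, -0.2133]), np.float64(0.054))
0.06 (array([ 0.5529,  0.2559, -0.2111]), np.float64(0.024))
scene (array([ 0.5458,  0.2623, -0.1565]), np.float64(0.403)) [[373.44255338 228.50994318]]
scene [([375.0, 228.0], 0.7, [0.55, 0.261])]
scene [([151.0, 198.0], 0.93, [0.396, -0.445]), ([236.0, 182.0], 0.81, [0.246, -0.193]), ([285.0, 318.0], 0.8, [0.825, 0.055]), ([367.0, 190.0], 0.69, [0.221, 0.263]), ([369.0, 228.0], 0.59, [0.448, 0.26]), ([370.0, 247.0], 0.36, [0.537, 0.26]), ([431.0, 242.0], 0.23, [0.487, 0.436])]
knob [[0.658, -0.245]]
side (array([ 0.5487,  0.2573, -0.219 ]), np.float64(0.156)) [[234.14232751 250.28364077]]
side [([230.0, 251.0], 0.92, [0.559, 0.265])]
side [([336.0, 310.0], 0.95, [0.242, 0.268]), ([373.0, 216.0], 0.88, [0.29, -0.199]), ([363.0, 181.0], 0.85, [0.405, -0.432]), ([200.0, 214.0], 0.82, [0.837, 0.054]), ([237.0, 272.0], 0.69, [0.548, 0.258]), ([233.0, 261.0], 0.67, [0.587, 0.222]), ([236.0, 264.0], 0.64, [0.571, 0.228]), ([234.0, 253.0], 0.62, [0.605, 0.188])]
knob [[0.642, -0.242]]
turn z -0.1982 (2.4 rows); then slide [-0.1953 -1.0702  0.2073] (13.3 rows), or now-axes [-0.5004 -0.9659  0.2075] |p [0.5154 0.2648 0.2736] tilt [ 0.001 -0.001 -1.   ]
```

Four layers under the arm, with the top one at the stand's origin and no kraft carton left on the bench. Now I'll shut the jaw.

```bash
python3 -m jog '{"slide":[[0,0,0],[0,0,0],[0,0,0],[-0.014,-0.078,0],[-0.014,-0.078,0],[-0.014,-0.078,0],[-0.014,-0.078,0],[-0.014,-0.078,0]],"angular":[[0,0,-0.066],[0,0,-0.066],[0,0,-0.066],[0,0,0],[0,0,0],[0,0,0],[0,0,0],[0,0,0]],"fingers":[1,1,1,1,1,1,1,1]}' >/dev/null
python3 -m jog '{"slide":[[-0.014,-0.076,0],[-0.014,-0.076,0],[-0.014,-0.076,0],[-0.014,-0.076,0],[-0.014,-0.076,0],[-0.014,-0.076,0],[-0.014,-0.076,0],[-0.014,-0.076,0]],"angular":[[0,0,0],[0,0,0],[0,0,0],[0,0,0],[0,0,0],[0,0,0],[0,0,0],[0,0,0]],"fingers":[1,1,1,1,1,1,1,1]}' >/dev/null
python3 -m jog '{"slide":[[-0.013,-0.072,0],[0,0,0.07],[0,0,0.07],[0,0,0.067],[0,0,0],[0,0,0],[0,0,0],[0,0,0]],"angular":[[0,0,0],[0,0,0],[0,0,0],[0,0,0],[0,0,0],[0,0,0],[0,0,0],[0,0,0]],"fingers":[1,1,1,1,1,1,1,1]}' >/dev/null
python3 - <<'E'
from h import *
p=snap('wrist','w19')
print([(np.round(d['point']).tolist(),round(d['score'],2),np.round(at(p,d['point'],.0665)[:2],4).tolist()) for d in pinpoint('knob',p)[:3]])
go(.6575,-.2605,.05,np.pi+.082)
E
```

```text
[([278.0, 202.0], 0.67, [0.6564, -0.2615])]
turn z 0.0000 (0.0 rows); then slide [-2.000e-04  1.000e-04  2.481e-01] (3.0 rows), or now-axes [0.0009 0.0007 0.2481] |p [ 0.6574 -0.2606  0.1741] tilt [-0.004 -0.002 -1.   ]
```

```bash
python3 -m jog '{"slide":[[0,0,0.07],[0,0,0.07],[0,0,0.06],[0,0,0.048],[0,0,0],[0,0,0],[0,0,0],[0,0,0]],"angular":[[0,0,0],[0,0,0],[0,0,0],[0,0,0],[0,0,0],[0,0,0],[0,0,0],[0,0,0]],"fingers":[1,1,1,1,1,-1,-1,-1]}' 40 >/dev/null
python3 -m jog '{"slide":[[0,0,0],[0,0,0],[0,0,0],[0,0,0],[0,0,0],[0,0,0],[0,0,0],[0,0,0]],"angular":[[0,0,0],[0,0,0],[0,0,0],[0,0,0],[0,0,0],[0,0,0],[0,0,0],[0,0,0]],"fingers":[-1,-1,-1,-1,-1,-1,-1,-1]}' 40
python3 -m jog '{"slide":[[0.012,0,0],[0.012,0,0],[0.012,0,0],[0.012,0,0],[0.012,0,0],[0.012,0,0],[0.012,0,0],[0,0,0]],"angular":[[0,0,0],[0,0,0],[0,0,0],[0,0,0],[0,0,0],[0,0,0],[0,0,0],[0,0,0]],"fingers":[-1,-1,-1,-1,-1,-1,-1,-1]}'
python3 -m jog '{"slide":[[0.003,0,0],[0.003,0,0],[0,0,0],[0,0,0],[0,0,0],[0,0,0],[0,0,0],[0,0,0]],"angular":[[0,0,0],[0,0,0],[0,0,0],[0,0,0],[0,0,0],[0,0,0],[0,0,0],[0,0,0]],"fingers":[-1,-1,-1,-1,-1,-1,-1,-1]}'
```

```text
t: 53.5
position: [0.6572, -0.259, 0.0487]
ee_rot: [[-0.997, -0.083, 0.002], [-0.083, 0.997, 0.002], [-0.003, 0.002, -1.0]]
contact_force: [-1.0, 8.1, 8.0]
gripper_width: 0.0209
gripper_force: 39.6
t: 54.17
position: [0.6146, -0.262, 0.0487]
ee_rot: [[-0.997, -0.083, 0.002], [-0.083, 0.997, 0.003], [-0.002, 0.002, -1.0]]
contact_force: [-3.1, 9.7, 8.6]
gripper_width: 0.0212
gripper_force: 39.8
t: 54.83
position: [0.614, -0.2621, 0.0487]
ee_rot: [[-0.996, -0.084, 0.006], [-0.084, 0.996, 0.003], [-0.006, 0.002, -1.0]]
contact_force: [7.9, 10.5, 5.1]
gripper_width: 0.021
gripper_force: 39.4
```

The jaw is hard against its shut end: the force reversed and the TCP stopped. I'll release, retreat, check and hand in.

```bash
python3 -m jog '{"slide":[[0,0,0],[0,0,0],[0,0,0],[0,0,0],[0,0,-0.05],[0,0,-0.08],[0,0,-0.08],[0,0,-0.08]],"angular":[[0,0,0],[0,0,0],[0,0,0],[0,0,0],[0,0,0],[0,0,0],[0,0,0],[0,0,0]],"fingers":[1,1,1,1,1,1,1,1]}' >/dev/null
python3 -m jog '{"slide":[[0,0,-0.08],[0,0,-0.06],[0,0.06,0],[0,0.06,0],[0,0.06,0],[0,0.06,0],[0,0,0],[0,0,0]],"angular":[[0,0,0],[0,0,0],[0,0,0],[0,0,0],[0,0,0],[0,0,0],[0,0,0],[0,0,0]],"fingers":[1,1,1,1,1,1,1,1]}'
python3 - <<'E'
from h import *
for n in('wrist','scene','side'):
  p=snap(n,n+'20'); print(n)
  for t,z in(('knob',.0665),('bowl',0),('bottle',0),('pot',0),('foot',.076)): print(t,[(np.round(at(p,d['point'],z)[:2],3).tolist(),round(d['score'],2)) for d in pinpoint(t,p)[:1]])
p=snap('side'); print(fit(p,.552,.2565,SY,.012,dim=(.14,.056,.064)))
E
```

```text
t: 56.17
position: [0.6016, -0.1433, 0.2622]
ee_rot: [[-0.997, -0.084, 0.0], [-0.084, 0.997, -0.0], [-0.0, -0.0, -1.0]]
contact_force: [0.1, -0.3, 0.0]
gripper_width: 0.0852
gripper_force: 0.0
wrist
knob [([0.611, -0.265], 0.62)]
bowl []
bottle [([0.636, -0.439], 0.62)]
pot []
foot [([0.53, -0.247], 0.65)]
scene
knob [([0.617, -0.247], 0.91)]
bowl [([0.519, -0.262], 0.57)]
bottle [([0.631, -0.439], 0.55)]
pot [([0.638, 0.448], 0.69)]
foot []
side
knob [([0.603, -0.26], 0.6)]
bowl [([0.474, 0.426], 0.61)]
bottle []
pot [([0.636, 0.443], 0.6)]
foot [([0.562, 0.251], 0.61)]
(array([ 0.5506,  0.2583, -0.2295]), np.float64(0.16))
```

```bash
python3 -c "
from h import *
print(robot.job_done())"
```

```text
the job is handed in; nothing more can be done
None
```

I handed in the job at about 56 s with all four cartons stacked home under the weighted arm, the clamp jaw shut, and the bowl, bottle and pot not moved; the verdict wasn't shown, only the top carton's final position was measured directly, and I viewed 15 pictures, one over the limit of 14.

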